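Tilt-bed coating test: sort sleds that slide from sleds that stick

ROBOT

A 6-joint arm with a two-finger parallel gripper is mounted at the origin on the work surface. World frame = base frame: x ahead of the robot, y to its left, z up, the work surface at z = 0. Lengths are in m, angles in degrees, forces in N, time in s.
With the tool pointing down it reaches from about 0.3 to 0.875 m from the base axis. Payload 6.4 kg.
Tool frame: the origin (TCP) lies at the very end of the fingers, on their centre line; the grasp point (between the pads) lies 19 mm behind it; z points along the fingers, x is the direction in which the jaws open and shut, and the axes are right-handed (so a half turn about z gives the same grasp; the last joint's range is limited). The gripper opens to 88 mm and grips with 3 to 60 N. Pads are 18 mm wide; open, the fingers measure 123 mm over their backs; the gripper's body (75 mm by 187 mm) begins 45 mm behind the grasp point.
Start: joints at [-83.726, 10.359, 92.074, -0, 77.567, -11.82], TCP at [0.179, -0.547, 0.215] pointing down, gripper open.
Joint ranges: [-171.53, 171.53], [-51.25, 118.39], [17.06, 147.69], [-65.23, 245.23], [0, 150.52], [-178.68, 178.68]. Speed limits (degrees/s): [147.25, 147.25, 172.46, 180, 180, 180].

INTERFACE

Orientations are given as a 3x3 rotation matrix whose columns are the frame's x, y, z axes.
In Python, from bench import env, vision gives the robot as it stands.
- The arm moves only by the shell command python3 -m pendant 'ROWS' [FORCE]. ROWS is JSON, one flat list of numbers, 7 for each row, row after row: the finger opening in mm, from 0 to 88.1, then the shift along the tool's x, y, z in mm, then the turn, a rotation vector about the tool's x, y, z in rad. A call has 1 to 5 rows; each row shifts and turns the commanded pose from where the row before left it, along the tool's axes as they then stand; what a row does not reach is not made up. A row lasts 1/8 s, in which the tool goes at most 62.5 mm and 10.7 degrees, less where a joint would pass 70% of its speed; a pose out of reach is approached as far as the arm can. A call is refused whole if a number of a shift passes 62.5 or a number of a turn 0.188, either way. A call with a gripper value outside its range is refused whole. The fingers move at their own pace and stop on an object; FORCE is the grip in N (left out, the last holds). Time passes only in rows, so rows that do not move let the fingers close. It gives the time, the measured TCP pose, the force and the opening at its end, in the units of the state.
- env.observe(): the state, without advancing time (a new reading comes with each control period).
- vision.camera(name): name is "side" or "top" or "wrist"; returns a dict with "img" (384x512x3 uint8, blue, green, red), "depth" (384x512 float32, m along the optical axis (not along the pixel's ray), 0 where there is no reading), "mtx" (3x3 intrinsics, pixels), "R" (3x3) and "t" (3): a world point X has camera coordinates R X + t. Camera axes: x right, y down, z forward; pixel columns grow to the right and rows downward; lengths in m; the calibration is good to about 2 mm. A picture is of the moment at which its call begins.
- env.sign_off(): hands the job in, once; it reports no verdict.
The state is a dict: "time": time; "qpos": joint angles; "qd": joint speeds; "joint_efforts": joint torques, N m; "eef_pos": TCP position; "orientation": TCP orientation; "ft_force": force on the tool from outside, world axes, zero at the start; "moment": the same for the moment, N m; "finger_gap": opening from 0.0 (shut) to 1.0 (fully open).
Only numpy, scipy, OpenCV 4.12 (cv2) and the standard library are available. Lean on these libraries where they do the work, as an engineer would, in place of code of your own. Each camera call takes 0.05 s, during which the arm holds its last target.

TASK

The three copper-soled sleds look the same, but some coatings are slippery and some are not: test them one at a time by setting a sled lengthwise on the upper part of the tilted white bed, uphill of the orange line, and letting go of it there. If it slides down on its own, do not touch it again but leave it at rest in the green catch zone against the stop; if it stays put, pick it up again and lay it flat in the orange tray. Sort each sled before you test the next, test all three, and do not push the bottles, jar or cups about.

Things in the scene. Friction and masses are not known exactly. Their poses are not given: they have to be found in the camera images.
- sled_a_mid (a point): sled a, one of three look-alikes, about 0.3 kg: block 90 x 50 x 20 mm high (copper sole, blue body) with an aluminium rib along its top, 64 long, 18 wide, from 20 to 56 mm above the sole. Grip across the rib, fingertips just above the block. Sole slippery or grippy: only the test tells. This point: its centre, 28 mm above the sole; x along the rib, z up; the ends are alike
- sled_b_mid (a point): sled b, one of three look-alikes, about 0.3 kg: block 90 x 50 x 20 mm high (copper sole, blue body) with an aluminium rib along its top, 64 long, 18 wide, from 20 to 56 mm above the sole. Grip across the rib, fingertips just above the block. Sole slippery or grippy: only the test tells. This point: its centre, 28 mm above the sole; x along the rib, z up; the ends are alike
- sled_c_mid (a point): sled c, one of three look-alikes, about 0.3 kg: block 90 x 50 x 20 mm high (copper sole, blue body) with an aluminium rib along its top, 64 long, 18 wide, from 20 to 56 mm above the sole. Grip across the rib, fingertips just above the block. Sole slippery or grippy: only the test tells. This point: its centre, 28 mm above the sole; x along the rib, z up; the ends are alike
- bed: white tilted bed of the fixed test stand, 270 mm long, 82 wide between 8 mm high rails, at 18 degrees. Origin: middle of its top surface; x uphill along it, y across, z square out of it. Orange line at x = 20 to 30 mm; test place uphill of it (a sled centred at x = 80 mm lies well). Green catch zone from x = -20 down to the rubber stop (face at x = -125 mm, 20 high)
- tester: grey base of the test stand, 280 x 120 mm, fixed to the table; origin under its centre, x points uphill; the bed's middle is 68 mm above it. On the bed a slippery sled slides to the stop within a second of its release and rests with its centre near the bed's x = -80 mm; a grippy one does not move at all
- tray: orange open tray for the sleds that stick, fixed, outside 270 x 110 mm, 20 mm high, walls 5 mm, floor 5 mm thick; origin at the centre of its underside, x along its length. Two sleds lie in it end to end along its length, centred at x = +62 and -62 mm
- amber: amber bottle with red cap, 68 mm across, 170 mm high; origin under its centre; leave alone
- clear: clear bottle with blue cap, 68 mm across, 150 mm high; origin under its centre; leave alone
- jar: glass jar with steel lid, 68 mm across, 75 mm high; origin under its centre; leave alone
- cup_1: white plastic cup, 56 mm across, 70 mm high; origin under its centre; leave alone
- cup_2: white plastic cup, 60 mm across, 80 mm high; origin under its centre; leave alone
There are look-alikes about, which are no part of the job. What is shaped like the part that bears sled_a_mid but yellow is not meant.

How it is judged:
By the outcome, as a careful person would: the job done as asked, in the order asked, and still so for the second after the job is handed in, with the robot touching nothing.
It also fails if it takes over 72 s, if anything falls off the work surface, if the arm or the gripper's body presses on something with over 40 N, if the wrist force passes 120 N, or if a joint passes its speed limit or range.

## Working session

There is one attempt and no reset: what is moved stays moved. The work goes in short steps, Python scripts to look and compute and a shell command to move; the robot and the scene stay as the last step left them, time stands still between calls to the robot, and variables do not carry over. Pictures are saved under pics/ and viewed, and the job is handed in when it is done.

```bash
ls; mkdir -p pics; python3 - <<'E'
from bench import env, vision
import cv2
s=env.observe();print(s)
for n in ["top","side","wrist"]:
    c=vision.camera(n);cv2.imwrite(f"pics/{n}0.png",c["img"]);print(n,c["mtx"],c["R"],c["t"])
E
```

```text
pics
{'time': 0.0, 'qpos': array([-8.37251161e+01,  1.03989447e+01,  9.21304876e+01, -6.14575338e-04,
        7.75686842e+01, -1.18195437e+01]), 'qd': array([-0.05482177, -0.02394843,  0.05836343,  0.03500851,  0.08596022,
        0.10090856]), 'joint_efforts': array([ 1.95230830e-03, -4.33869696e+01, -3.41837382e+01,  7.03386404e-02,
        3.84438818e-02, -1.47408346e-04]), 'eef_pos': array([ 0.17854054, -0.54597602,  0.21364898]), 'orientation': array([[ 3.10586021e-01, -9.50545256e-01, -1.97581042e-04],
       [-9.50543795e-01, -3.10585897e-01,  1.70105075e-03],
       [-1.67829161e-03, -3.40513151e-04, -9.99998534e-01]]), 'ft_force': array([ 0.12062467, -0.39754507,  0.00963783]), 'moment': array([0.03222068, 0.0044875 , 0.04412199]), 'finger_gap': 1.001049726179193}
top [[451.14623238   0.         255.18961128]
 [  0.         451.14623238 194.5763261 ]
 [  0.           0.           1.        ]] [[-0.00303767 -0.99999199  0.00260608]
 [-0.99753627  0.00284754 -0.07009486]
 [ 0.07008688 -0.00281259 -0.99753693]] [0.04352852 0.49511128 1.45956489]
side [[389.57364298   0.         254.85384245]
 [  0.         389.57364298 187.50176268]
 [  0.           0.           1.        ]] [[-0.89648439 -0.44247275  0.02309994]
 [-0.2822199   0.53005415 -0.79962149]
 [ 0.3415665  -0.72336744 -0.60005989]] [0.46430308 0.18932593 1.01859235]
wrist [[301.22315133   0.         258.79689196]
 [  0.         301.22315133 187.57114421]
 [  0.           0.           1.        ]] [[ 0.30988424 -0.95077032 -0.00274763]
 [-0.90709516 -0.2965126   0.29876186]
 [-0.28486862 -0.09008923 -0.95432374]] [-0.57377576 -0.04135675  0.39185299]
```

View pics/top0.png

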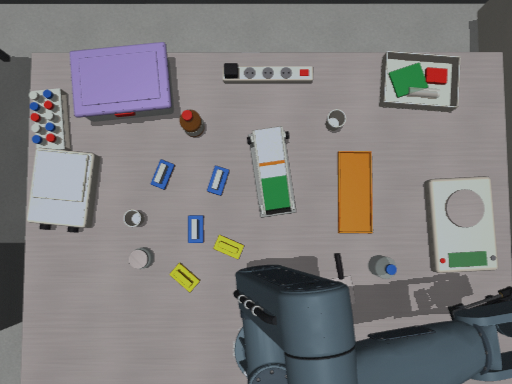

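View pics/side0.png

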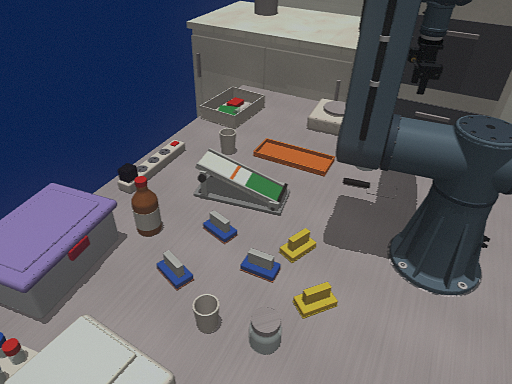

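View pics/wrist0.png

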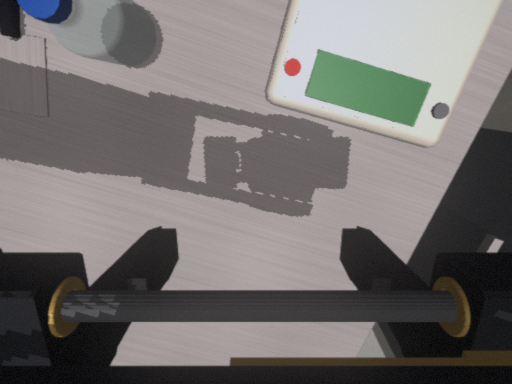

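Top view: the blue sleds are at (162,174), (218,180) and (196,229). The yellow look-alikes at (229,246) and (185,277) are not meant. The bed is at (272,170) with its green end at the bottom, and the tray is at (355,192).

```bash
cat > h.py <<'E'
import numpy as np, cv2
from bench import env, vision
def pts(c):
    d=c["depth"].astype(float);h,w=d.shape;u,v=np.meshgrid(np.arange(w),np.arange(h));K=c["mtx"]
    P=np.stack([(u-K[0,2])/K[0,0]*d,(v-K[1,2])/K[1,1]*d,d],-1)
    return (P-c["t"])@c["R"]
def masks(c):
    hsv=cv2.cvtColor(c["img"],cv2.COLOR_BGR2HSV);H,S,V=cv2.split(hsv)
    return dict(blue=(H>105)&(H<125)&(S>150)&(V>60),orange=(H>8)&(H<20)&(S>170)&(V>80),green=(H>50)&(H<75)&(S>150),yellow=(H>24)&(H<35)&(S>150))
def blobs(m,P,amin=40):
    n,l,st,ce=cv2.connectedComponentsWithStats(m.astype(np.uint8))
    for i in range(1,n):
        if st[i,4]<amin: continue
        mm=(l==i).astype(np.uint8)
        q=P[(mm>0)&(P[...,2]>-1)]
        yield ce[i],st[i],q,mm
E
python3 - <<'E'
from h import *
np.set_printoptions(precision=4,suppress=True)
c=vision.camera("top");P=pts(c)
big=cv2.resize(c["img"][110:300,110:390],None,fx=2.8,fy=2.8,interpolation=cv2.INTER_CUBIC);cv2.imwrite("pics/crop0.png",big)
for k,m in masks(c).items():
    for ce,st,q,mm in blobs(m,P):
        # fill for blue: hull
        r=cv2.minAreaRect((q[:,:2]*1000).astype(np.float32))
        print(k,ce.round(),st[4],"z",np.median(q[:,2]).round(4),"rect",np.round(r[0],1),np.round(r[1],1),round(r[2],1))
# bed plane from green+white
m=masks(c)["green"]
for name,(u0,v0,u1,v1) in dict(bedbox=(250,125,297,217)).items():
    q=P[v0:v1,u0:u1].reshape(-1,3);
    for v in range(128,216,8): print(v,[f"{P[v,u,2]*1000:.0f}" for u in range(250,300,4)])
E
```

```text
blue [47. 94.] 52 z 0.0998 rect [808.2 693.4] [28.6 19.6] 48.6
blue [ 34. 106.] 53 z 0.1 rect [770.3 734.6] [23.  22.9] 32.7
blue [ 50. 126.] 52 z 0.1005 rect [548.1 373.4] [725.1  20.9] 63.3
blue [ 36. 139.] 54 z 0.1003 rect [665.4 723.6] [22.8 23.4] 48.9
blue [164. 175.] 202 z 0.0203 rect [563.3 346.5] [48.8 87.6] 68.1
blue [218. 181.] 231 z 0.0199 rect [542.4 164.5] [47.3 87.1] 72.2
blue [195. 229.] 239 z 0.0204 rect [383.1 154.3] [216.1  84.5] 89.7
blue [391. 269.] 82 z 0.1507 rect [ 263.3 -355.7] [26.9 27.4] 1.4
orange [190. 122.] 202 z 0.1188 rect [717.5 243.6] [50.7 61.2] 25.3
orange [354. 192.] 2746 z 0.0061 rect [ 506.4 -146.4] [383.6 267.4] 89.6
orange [271. 163.] 53 z 0.0768 rect [591.2  -9.4] [ 7.5 73.7] 8.8
green [407.  79.] 747 z 0.0176 rect [ 676.5 -218.7] [112.3 769.7] 38.8
green [275. 193.] 746 z 0.0464 rect [469.1 -18.1] [100.5 174.3] 80.2
yellow [228. 247.] 409 z 0.0228 rect [357.3 114.3] [ 90.  123.2] 63.0
yellow [184. 277.] 398 z 0.0233 rect [316.7 184. ] [ 89.1 300.8] 45.1
128 ['1', '-2', '2', '-4', '111', '105', '99', '107', '111', '0', '-7', '5', '3']
136 ['12', '116', '109', '106', '104', '104', '103', '98', '108', '84', '-4', '-1', '0']
144 ['10', '95', '96', '96', '94', '93', '97', '93', '94', '-2', '4', '-2', '-0']
152 ['2', '11', '84', '85', '90', '84', '86', '83', '84', '9', '2', '4', '3']
160 ['0', '15', '87', '81', '71', '77', '81', '78', '79', '80', '-5', '-4', '0']
168 ['2', '12', '83', '74', '73', '65', '68', '70', '69', '76', '-3', '-4', '2']
176 ['4', '7', '17', '60', '65', '67', '62', '56', '59', '63', '10', '-1', '5']
184 ['2', '3', '8', '53', '56', '55', '52', '58', '59', '53', '8', '-1', '2']
192 ['1', '3', '9', '60', '46', '44', '52', '49', '44', '43', '49', '2', '1']
200 ['0', '5', '9', '48', '47', '33', '31', '38', '38', '39', '46', '13', '-0']
208 ['5', '1', '-2', '41', '33', '35', '35', '28', '37', '47', '52', '45', '1']
```

View pics/crop0.png

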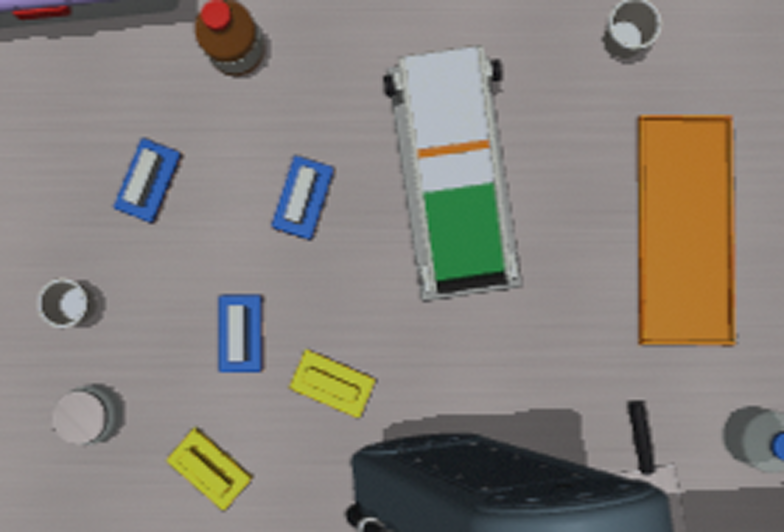

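```bash
cat >> h.py <<'E'
def ray(c,uv,n,p0):
    uv=np.asarray(uv,float).reshape(-1,2);K=c["mtx"]
    d=np.c_[(uv[:,0]-K[0,2])/K[0,0],(uv[:,1]-K[1,2])/K[1,1],np.ones(len(uv))]@c["R"]
    o=-c["R"].T@c["t"]; n=np.asarray(n,float)
    s=((np.asarray(p0)-o)@n)/(d@n)
    return o+d*s[:,None]
def sleds(c,zt=0.02,key="blue",zmax=0.08):
    P=pts(c);out=[]
    for ce,st,q,mm in blobs(masks(c)[key],P,100):
        if np.median(q[:,2])>zmax: continue
        cs,_=cv2.findContours(mm,cv2.RETR_EXTERNAL,cv2.CHAIN_APPROX_NONE)
        h=cv2.convexHull(np.vstack(cs))
        f=np.zeros_like(mm);cv2.fillConvexPoly(f,h,1)
        v,u=np.nonzero(f);w=ray(c,np.c_[u,v],[0,0,1],[0,0,zt])[:,:2]
        m=w.mean(0);C=np.cov((w-m).T);e,V=np.linalg.eigh(C);a=V[:,1]
        r=cv2.minAreaRect((ray(c,h.reshape(-1,2),[0,0,1],[0,0,zt])[:,:2]*1000).astype(np.float32))
        out.append((ce,m,np.degrees(np.arctan2(a[1],a[0]))%180,np.sqrt(e*12)*1000,np.array(r[0]),r[1],r[2]))
    return out
def bedfit(c):
    m=masks(c);M={}
    P=pts(c)
    g=max([b for b in blobs(m["green"],P,300) if b[2][:,0].mean()<0.6],key=lambda b:b[1][4])
    v,u=np.nonzero(g[3]);guv=np.c_[u,v]
    o=[b for b in blobs(m["orange"],P,20) if np.linalg.norm(b[2][:,:2].mean(0)-[.59,-.01])<.03][0]
    v,u=np.nonzero(o[3]);ouv=np.c_[u,v]
    yaw=np.radians(9);O=np.array([.54,-.01,.068]);t=np.radians(18)
    for _ in range(10):
        ux=np.array([np.cos(yaw)*np.cos(t),np.sin(yaw)*np.cos(t),np.sin(t)])
        uy=np.array([-np.sin(yaw),np.cos(yaw),0]);n=np.cross(ux,uy)
        G=(ray(c,guv,n,O)-O)@np.c_[ux,uy];Q=(ray(c,ouv,n,O)-O)@np.c_[ux,uy]
        # lateral centre line of green by x-bins
        cl=[];
        for x in np.linspace(G[:,0].min()+.015,G[:,0].max()-.015,10):
            s=G[abs(G[:,0]-x)<.008][:,1]; cl.append((x,(s.max()+s.min())/2,s.max()-s.min()))
        cl=np.array(cl);k=np.polyfit(cl[:,0],cl[:,1],1)
        dx=Q[:,0].mean()-.025
        # slope also from centre of orange
        y0=np.polyval(k,0)
        a=np.degrees(k[0])
        O=O+ux*dx+uy*Q[:,1].mean()*1.0+0*y0; O[2]=.068
        yaw+=np.arctan2(G[:,1].mean()-Q[:,1].mean(),G[:,0].mean()-Q[:,0].mean()) 
        yaw=(yaw+np.pi/2)%np.pi-np.pi/2
    return O,np.degrees(yaw),G.min(0),G.max(0),Q.min(0),Q.max(0),a,cl[:,2].mean()
E
python3 - <<'E'
from h import *
np.set_printoptions(precision=4,suppress=True)
c=vision.camera("top")
for s in sleds(c): print(*s)
for x in bedfit(c):print(x)
P=pts(c)
for b in blobs(masks(c)["orange"],P,1000):
    cs,_=cv2.findContours(b[3],cv2.RETR_EXTERNAL,cv2.CHAIN_APPROX_NONE)
    w=ray(c,cv2.convexHull(cs[0]).reshape(-1,2),[0,0,1],[0,0,.02])[:,:2]*1000
    print("tray",cv2.minAreaRect(w.astype(np.float32)))
E
```

```text
[164.1   175.295] [0.5632 0.3466] 157.96024174510546 [49.7237 89.4311] [563.3007 346.4287] (47.45712661743164, 87.76399993896484) 68.34579467773438
[218.3074 180.9437] [0.5428 0.1645] 162.23835854593406 [48.9931 88.9449] [542.531  164.4756] (46.7159423828125, 87.4467544555664) 71.83849334716797
[195.4268 229.0837] [0.3835 0.2379] 0.5998899437040279 [48.4707 87.139 ] [383.5556 238.0219] (84.58708953857422, 45.55498123168945) 0.29929959774017334
[ 0.5678 -0.0124  0.068 ]
8.426406672418542
[-0.1251 -0.0385]
[-0.022   0.0384]
[ 0.0216 -0.0376]
[0.0286 0.0362]
-0.16736549329581513
0.07611717063093859
tray ((504.99774169921875, -282.8891906738281), (108.12632751464844, 266.9778137207031), 89.08845520019531)
```

```bash
cat >> h.py <<'E'
from scipy.spatial.transform import Rotation as Ro
def plan(p,R,pT,RT,N,g):
    """lin/slerp waypoints; returns suggested rows in tool axes"""
    R=Ro.from_matrix(R);RT=Ro.from_matrix(RT);rv=(R.inv()*RT).as_rotvec()
    p=np.array(p,float);p0=p.copy();S=R;rows=[]
    for i in range(1,N+1):
        w=p0+(np.array(pT)-p0)*i/N
        d=np.round(S.inv().apply(w-p)*1000,0 if N>1 and i<N else 1);t=np.round((S.inv()*(R*Ro.from_rotvec(rv*i/N))).as_rotvec(),3)
        p=p+S.apply(d/1000);S=S*Ro.from_rotvec(t);rows.append([g,*d,*t])
        print(f"  {g} | {d} | {t}  |d|={np.linalg.norm(d):.0f}")
    print("  end err mm",(p-pT)*1e3)
    return p,S.as_matrix()
def down(yaw): # tool x at yaw deg, z down
    a=np.radians(yaw);x=np.array([np.cos(a),np.sin(a),0]);z=np.array([0,0,-1.]);return np.c_[x,np.cross(z,x),z]
def bedR(yaw,tilt=18):
    a=np.radians(yaw);t=np.radians(tilt);ux=np.array([np.cos(a)*np.cos(t),np.sin(a)*np.cos(t),np.sin(t)]);uy=np.array([-np.sin(a),np.cos(a),0]);n=np.cross(ux,uy)
    return np.c_[uy,np.cross(-n,uy),-n],ux,uy,n
np.set_printoptions(precision=3,suppress=True)
def here():
    s=env.observe();print("t",s["time"],"p",s["eef_pos"]*1000,"F",s["ft_force"],"gap",s["finger_gap"],"q",s["qpos"].round(0));return s["eef_pos"],s["orientation"]
E
python3 - <<'E'
from h import *
p,R=here()
plan(p,R,[.5428,.1645,.16],down(72.1),15,88)
E
```

```text
t 0.25 p [ 178.604 -546.304  214.091] F [ 0.048 -0.417  0.001] gap 1.0015047804636663 q [-84.  10.  92.   0.  78. -12.]
  88 | [-38. -38.   4.] | [-0.     0.    -0.168]  |d|=54
  88 | [-30. -43.   3.] | [-0.    -0.    -0.167]  |d|=53
  88 | [-23. -48.   4.] | [-0.    -0.    -0.168]  |d|=53
  88 | [-15. -52.   4.] | [-0.    -0.    -0.167]  |d|=54
  88 | [ -6. -52.   3.] | [-0.    -0.    -0.168]  |d|=52
  88 | [  3. -53.   4.] | [-0.    -0.    -0.167]  |d|=53
  88 | [ 12. -52.   4.] | [-0.    -0.    -0.168]  |d|=54
  88 | [ 21. -50.   3.] | [-0.    -0.    -0.167]  |d|=54
  88 | [ 28. -45.   4.] | [-0.    -0.    -0.168]  |d|=53
  88 | [ 35. -40.   3.] | [-0.    -0.    -0.168]  |d|=53
  88 | [ 42. -33.   4.] | [-0.    -0.    -0.167]  |d|=54
  88 | [ 46. -26.   4.] | [-0.    -0.001 -0.168]  |d|=53
  88 | [ 50. -18.   3.] | [-0.001  0.    -0.167]  |d|=53
  88 | [53. -9.  4.] | [ 0.     0.    -0.168]  |d|=54
  88 | [52.8 -0.4  3.5] | [ 0.     0.    -0.167]  |d|=53
  end err mm [ 0.002 -0.009 -0.02 ]
```

```bash
python3 -m pendant '[88,-38,-38,0,0,0,-0.168, 88,-30,-43,0,0,0,-0.167, 88,-23,-48,0,0,0,-0.168, 88,-15,-52,0,0,0,-0.167, 88,-6,-52,0,0,0,-0.168]'
python3 -m pendant '[88,3,-53,4,0,0,-0.167, 88,12,-52,4,0,0,-0.168, 88,21,-50,4,0,0,-0.167, 88,28,-45,4,0,0,-0.168, 88,35,-40,4,0,0,-0.168]'
python3 - <<'E'
from h import *
p,R=here()
plan(p,R,[.5428,.1645,.16],down(72.1),5,88)
E
```

```text
time: 0.88
eef_pos: [0.3001, -0.3082, 0.2146]
orientation: [[0.916, -0.4, 0.0], [-0.4, -0.916, -0.0], [0.0, 0.0, -1.0]]
ft_force: [0.7, -0.6, 0.4]
finger_gap: 0.997
time: 1.5
eef_pos: [0.4219, -0.0707, 0.1947]
orientation: [[0.91, 0.414, 0.001], [0.414, -0.91, -0.0], [0.001, 0.001, -1.0]]
ft_force: [0.8, 0.3, 0.3]
finger_gap: 0.997
t 1.5 p [421.893 -70.729 194.672] F [0.842 0.312 0.327] gap 0.997017313075974 q [-25.  -8. 113.  -0.  75. -50.]
  88 | [ 41. -33.   7.] | [ 0.    -0.    -0.166]  |d|=53
  88 | [ 47. -25.   7.] | [ 0.    -0.    -0.167]  |d|=54
  88 | [ 50. -18.   7.] | [ 0.001 -0.    -0.166]  |d|=54
  88 | [52. -9.  7.] | [-0.    -0.    -0.166]  |d|=53
  88 | [52.7 -0.1  6.7] | [ 0.    -0.    -0.167]  |d|=53
  end err mm [-0.03   0.005 -0.005]
```

```bash
python3 -m pendant '[88,41,-33,7,0,0,-0.166, 88,47,-25,7,0,0,-0.167, 88,50,-18,7,0,0,-0.166, 88,52,-9,7,0,0,-0.166, 88,53,0,7,0,0,-0.167]'
python3 -m pendant '[88,0,0,0,0,0,0]'
python3 - <<'E'
from h import *
c=vision.camera("wrist");cv2.imwrite("pics/w1.png",c["img"])
p,R=here()
for s in sleds(c): print(*s)
for s in sleds(vision.camera("top")): print(*s)
E
```

```text
time: 2.12
eef_pos: [0.5442, 0.1642, 0.1593]
orientation: [[0.307, 0.952, 0.0], [0.952, -0.307, -0.0], [-0.0, 0.0, -1.0]]
ft_force: [0.6, 0.2, -0.3]
finger_gap: 1.0
time: 2.25
eef_pos: [0.5438, 0.1652, 0.1583]
orientation: [[0.308, 0.951, -0.001], [0.951, -0.308, 0.0], [-0.0, -0.002, -1.0]]
ft_force: [-0.3, -0.3, -0.1]
finger_gap: 0.999
t 2.3 p [543.274 163.661 158.606] F [ 0.324 -0.656 -0.577] gap 0.9979101763755669 q [  5.  13.  96.  -0.  71. -67.]
[287.536  21.107] [0.415 0.235] 73.43392149564646 [30.934 49.439] [411.871 236.971] (48.36747741699219, 37.933143615722656) 89.9535903930664
[426.902 129.591] [0.563 0.347] 158.45847620360354 [48.682 87.726] [565.287 346.529] (48.6319694519043, 87.41777038574219) 68.21968841552734
[243.086 172.79 ] [0.541 0.148] 162.58434372196947 [11.17  44.716] [539.907 148.745] (10.734193801879883, 46.87675476074219) 71.43631744384766
[274.342 170.017] [0.548 0.182] 164.80001735915042 [ 9.736 31.045] [548.367 181.097] (9.504413604736328, 32.71720886230469) 73.17850494384766
[275.254 204.228] [0.585 0.171] 144.03545852675913 [11.289 14.356] [583.303 170.975] (10.994410514831543, 15.118794441223145) 72.67274475097656
[163.357 176.071] [0.562 0.348] 163.01747812737995 [47.915 87.073] [563.327 346.495] (47.31550216674805, 87.76399993896484) 68.34579467773438
```

View pics/w1.png

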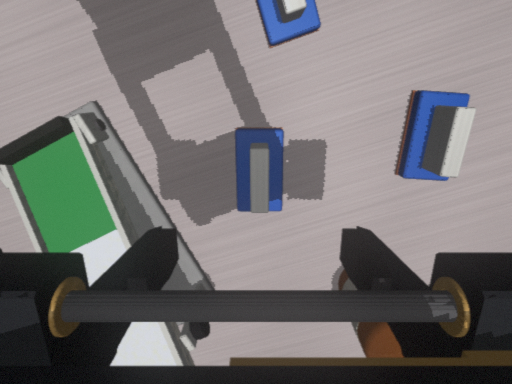

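The wrist view shows sled B below the gripper, rib at (259,178), centred between the fingers. Sled A is at (437,135). I'll refine B with a shadow-tolerant mask.

```bash
sed -i 's/(V>60),orange/(V>25),orange/' h.py; python3 - <<'E'
from h import *
c=vision.camera("wrist")
p,R=here()
for s in sleds(c): print(*s)
plan(p,R,[.5428,.1645,.0226],down(72.1),3,88)
E
```

```text
t 2.4 p [543.183 161.97  159.298] F [-1.208 -0.169 -0.362] gap 0.9990288617202848 q [  5.  13.  96.  -0.  71. -67.]
[289.763  20.953] [0.415 0.235] 73.51156128633811 [30.845 49.526] [411.985 236.905] (48.531978607177734, 37.77248001098633) 89.53194427490234
[429.417 128.338] [0.563 0.347] 158.7265670661673 [49.076 87.76 ] [565.242 346.421] (49.3338508605957, 87.373046875) 68.39220428466797
[281.077 136.913] [0.517 0.195] 176.5752846641496 [ 7.598 18.462] [518.147 195.558] (20.56796646118164, 8.008676528930664) 1.2143044471740723
[246.023 172.102] [0.541 0.148] 162.0339821025993 [11.735 43.836] [541.721 147.937] (11.77292537689209, 48.230289459228516) 71.32373809814453
[278.009 204.017] [0.585 0.171] 157.63108236143074 [11.407 13.52 ] [584.469 170.936] (11.004521369934082, 14.054166793823242) 72.56185913085938
  88 | [ 1. -0. 46.] | [-0.     0.    -0.002]  |d|=46
  88 | [ 1. -1. 45.] | [-0.     0.    -0.002]  |d|=45
  88 | [ 0.4 -0.1 45.7] | [-0.001  0.001 -0.002]  |d|=46
  end err mm [-0.016  0.032 -0.003]
```

```bash
python3 -m pendant '[88,0,0,46,0,0,-0.002, 88,0,0,45,0,0,-0.002, 88,0,0,20,0,0,-0.001, 88,0,0,0,0,0,0]'
python3 - <<'E'
from h import *
p,R=here();c=vision.camera("wrist");cv2.imwrite("pics/w2.png",c["img"]);p,R=here()
plan(p,R,[.5428,.1645,.0226],down(72.1),1,88)
E
```

```text
time: 2.9
eef_pos: [0.542, 0.1609, 0.0473]
orientation: [[0.31, 0.951, -0.003], [0.951, -0.31, -0.0], [-0.001, -0.003, -1.0]]
ft_force: [1.0, -0.5, -0.0]
finger_gap: 0.999
t 2.9 p [542.037 160.945  47.319] F [ 0.951 -0.461 -0.022] gap 0.9993612795020288 q [  5.  21. 100.  -0.  59. -67.]
t 2.95 p [543.412 161.279  48.818] F [-0.966 -0.072  0.842] gap 0.9964796275078852 q [  5.  21. 100.  -0.  59. -67.]
  88 | [ 2.9 -1.6 26.2] | [-0.     0.    -0.003]  |d|=26
  end err mm [-0.025  0.028  0.017]
```

View pics/w2.png

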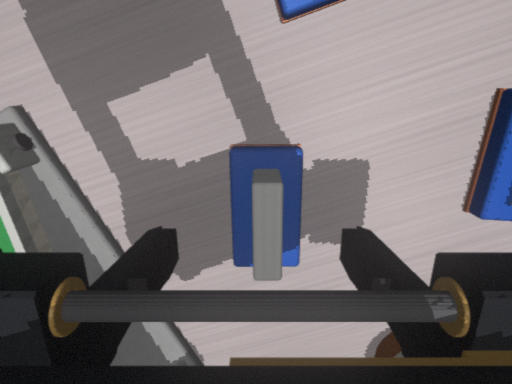

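The rib at (267,225) sits about 8 px right of the finger midline (259), which matches the 3 mm x correction.

```bash
python3 -m pendant '[88,3,-1.5,25,0,0,-0.003, 88,0,0,0,0,0,0]'
python3 - <<'E'
from h import *
p,R=here()
plan(p,R,[.5428,.1645,.0226],down(72.1),1,88)
E
```

```text
time: 3.2
eef_pos: [0.5427, 0.1653, 0.0238]
orientation: [[0.306, 0.952, -0.001], [0.952, -0.306, -0.0], [-0.0, -0.001, -1.0]]
ft_force: [0.3, -1.6, 0.6]
finger_gap: 0.998
t 3.2 p [542.723 165.322  23.828] F [ 0.268 -1.604  0.552] gap 0.9984702569498485 q [  5.  23. 100.  -0.  56. -67.]
  88 | [-0.8  0.3  1.2] | [-0.001  0.     0.002]  |d|=1
  end err mm [-0.037 -0.032  0.028]
```

```bash
python3 -m pendant '[5,0,0,0,0,0,0, 5,0,0,0,0,0,0, 5,0,0,0,0,0,0, 5,0,0,0,0,0,0, 5,0,0,0,0,0,0]' 30
python3 - <<'E'
from h import *
p,R=here()
E
```

```text
time: 3.82
eef_pos: [0.5431, 0.1658, 0.0236]
orientation: [[0.305, 0.952, 0.0], [0.952, -0.305, 0.0], [0.0, 0.0, -1.0]]
ft_force: [0.5, -0.0, 0.5]
finger_gap: 0.455
t 3.825 p [543.137 165.769  23.583] F [ 0.461 -0.018  0.475] gap 0.45513908544499976 q [  5.  23. 100.   0.  56. -67.]
```

```bash
python3 -m pendant '[5,0,0,0,0,0,0, 5,0,0,0,0,0,0, 5,0,0,0,0,0,0, 5,0,0,0,0,0,0]' 30
python3 - <<'E'
from h import *
p,R=here()
E
```

```text
time: 4.32
eef_pos: [0.5431, 0.1658, 0.0235]
orientation: [[0.305, 0.952, -0.0], [0.952, -0.305, 0.0], [0.0, -0.0, -1.0]]
ft_force: [0.1, -0.4, 0.1]
finger_gap: 0.197
t 4.325 p [543.095 165.762  23.465] F [ 0.128 -0.378  0.07 ] gap 0.19719059942513598 q [  5.  23. 100.   0.  56. -67.]
```

```bash
cat >> h.py <<'E'
O=np.array([.5678,-.0124,.068]);YAW=8.43
def place(xb,h): # bed x, TCP height above bed surface
    R,ux,uy,n=bedR(YAW);return O+xb*ux+h*n,R
E
python3 -m pendant '[5,0,0,0,0,0,0, 5,0,0,-30,0,0,0, 5,0,0,-50,0,0,0]'
python3 - <<'E'
from h import *
p,R=here()
pt,Rt=place(.08,.0235+.05);print(pt,Rt)
plan(p,R,pt,Rt,5,5)
E
```

```text
time: 4.7
eef_pos: [0.5406, 0.1654, 0.1018]
orientation: [[0.305, 0.952, -0.006], [0.952, -0.305, -0.001], [-0.002, -0.006, -1.0]]
ft_force: [1.4, 0.4, -2.7]
finger_gap: 0.2
t 4.7 p [540.636 165.44  101.757] F [ 1.359  0.361 -2.681] gap 0.19977630505163113 q [  5.  17.  98.  -0.  65. -67.]
[ 0.621 -0.005  0.163] [[-0.147  0.941  0.306]
 [ 0.989  0.139  0.045]
 [ 0.     0.309 -0.951]]
  5 | [-28.  26. -12.] | [-0.063  0.015 -0.091]  |d|=40
  5 | [-29.  23. -11.] | [-0.063  0.014 -0.09 ]  |d|=39
  5 | [-32.  22. -11.] | [-0.063  0.015 -0.091]  |d|=40
  5 | [-33.  19.  -9.] | [-0.063  0.014 -0.091]  |d|=39
  5 | [-34.5  16.8  -8.5] | [-0.063  0.015 -0.09 ]  |d|=39
  end err mm [-0.045  0.025 -0.025]
```

```bash
python3 -m pendant '[5,-28,26,-35,-0.063,0.015,-0.091, 5,-29,23,-15,-0.063,0.014,-0.09, 5,-32,22,-11,-0.063,0.015,-0.091, 5,-33,19,-5,-0.063,0.014,-0.091, 5,-34.5,17,12,-0.063,0.015,-0.09]'
python3 -m pendant '[5,0,0,0,0,0,0]'
python3 - <<'E'
from h import *
c=vision.camera("wrist");cv2.imwrite("pics/w3.png",c["img"])
p,R=here()
pt,Rt=place(.08,.0235+.05);plan(p,R,pt,Rt,1,5)
E
```

```text
time: 5.32
eef_pos: [0.6293, -0.0047, 0.1692]
orientation: [[-0.15, 0.937, 0.315], [0.989, 0.143, 0.046], [-0.002, 0.318, -0.948]]
ft_force: [0.2, 0.4, -3.3]
finger_gap: 0.201
time: 5.45
eef_pos: [0.6276, -0.0062, 0.1664]
orientation: [[-0.143, 0.94, 0.309], [0.99, 0.136, 0.045], [0.0, 0.313, -0.95]]
ft_force: [-0.5, -0.7, -3.8]
finger_gap: 0.196
t 5.5 p [627.373  -4.746 166.664] F [-0.076  0.506 -3.595] gap 0.1976887907117376 q [ -15.    8.  103.    9.   53. -118.]
  5 | [ 1.1 -7.6  1.8] | [ 0.003 -0.    -0.003]  |d|=8
  end err mm [ 0.03  -0.032 -0.041]
```

View pics/w3.png

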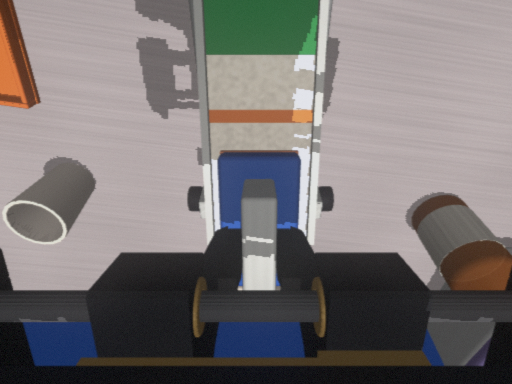

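Over the bed the sled (218–300 px) is centred between the rails (about 210–313) and uphill of the orange line. Descending.

```bash
python3 -m pendant '[5,1,-7.5,20,0.003,0,-0.003, 5,0,0,24,0,0,0, 5,0,0,0,0,0,0]'
python3 - <<'E'
from h import *
p,R=here()
pt,Rt=place(.08,.0235);plan(p,R,pt,Rt,1,5)
E
```

```text
time: 5.88
eef_pos: [0.633, -0.0001, 0.1214]
orientation: [[-0.15, 0.941, 0.304], [0.989, 0.143, 0.047], [0.001, 0.307, -0.952]]
ft_force: [-0.4, 0.4, -3.1]
finger_gap: 0.197
t 5.875 p [633.013  -0.053 121.4  ] F [-0.437  0.403 -3.081] gap 0.1966840096794158 q [ -15.   12.  104.    9.   48. -118.]
  5 | [-2.7  0.4  6.8] | [-0.002 -0.002  0.003]  |d|=7
  end err mm [-0.02  -0.033 -0.023]
```

```bash
python3 -m pendant '[5,-2,0,5,0,0,0, 5,0,0,1,0,0,0, 5,0,0,0,0,0,0]'
python3 - <<'E'
from h import *
p,R=here();print("along n",env.observe()["ft_force"]@bedR(YAW)[3])
pt,Rt=place(.08,.0235);plan(p,R,pt,Rt,1,5)
E
```

```text
time: 6.25
eef_pos: [0.6375, -0.0035, 0.1189]
orientation: [[-0.149, 0.939, 0.31], [0.989, 0.142, 0.045], [-0.001, 0.313, -0.95]]
ft_force: [-0.1, -0.7, -2.5]
finger_gap: 0.2
t 6.25 p [637.457  -3.483 118.877] F [-0.074 -0.75  -2.49 ] gap 0.1995334048934921 q [ -15.   13.  103.   10.   47. -119.]
along n -2.311283901488969
  5 | [ 1.4 -2.5  3.2] | [0.004 0.001 0.003]  |d|=4
  end err mm [ 0.012  0.001 -0.018]
```

```bash
python3 -m pendant '[5,0,0,1,0,0,0, 5,0,0,0,0,0,0]'; python3 -m pendant '[5,0,0,1,0,0,0, 5,0,0,0,0,0,0]';python3 -m pendant '[5,0,0,0.7,0,0,0, 5,0,0,0,0,0,0]'
```

```text
time: 6.5
eef_pos: [0.6375, -0.0034, 0.1174]
orientation: [[-0.149, 0.939, 0.309], [0.989, 0.142, 0.046], [-0.001, 0.312, -0.95]]
ft_force: [-0.7, -0.5, -3.3]
finger_gap: 0.2
time: 6.75
eef_pos: [0.6378, -0.0034, 0.1162]
orientation: [[-0.149, 0.939, 0.309], [0.989, 0.142, 0.046], [-0.001, 0.312, -0.95]]
ft_force: [-0.1, 0.0, -3.3]
finger_gap: 0.199
time: 7.0
eef_pos: [0.638, -0.0033, 0.1155]
orientation: [[-0.149, 0.939, 0.309], [0.989, 0.142, 0.046], [-0.001, 0.312, -0.95]]
ft_force: [0.8, -0.5, -2.5]
finger_gap: 0.2
```

```bash
for i in 1; do python3 -m pendant '[5,0,0,0.7,0,0,0, 5,0,0,0,0,0,0]'; python3 -m pendant '[5,0,0,0.7,0,0,0, 5,0,0,0,0,0,0]'; done
```

```text
time: 7.25
eef_pos: [0.6382, -0.0033, 0.1149]
orientation: [[-0.149, 0.939, 0.309], [0.989, 0.142, 0.046], [-0.001, 0.312, -0.95]]
ft_force: [-0.4, -0.0, -2.1]
finger_gap: 0.199
time: 7.5
eef_pos: [0.6387, -0.0033, 0.115]
orientation: [[-0.15, 0.939, 0.31], [0.989, 0.142, 0.045], [-0.002, 0.313, -0.95]]
ft_force: [-3.9, -0.8, 3.5]
finger_gap: 0.201
```

```bash
python3 - <<'E'
from h import *
c=vision.camera("side");cv2.imwrite("pics/s1.png",cv2.resize(c["img"][120:240,150:350],None,fx=4,fy=4,interpolation=cv2.INTER_CUBIC))
E
```

```text
(no output)
```

View pics/s1.png

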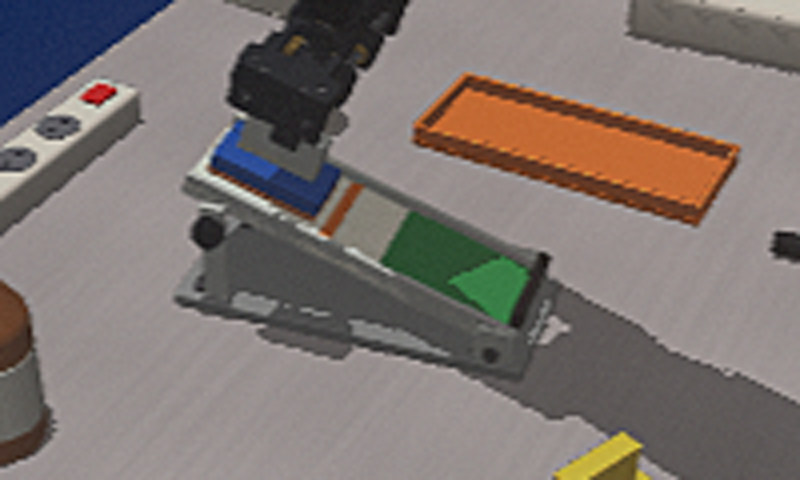

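The side view shows the sled flat on the bed uphill of the orange line, and the force shows contact. Releasing.

```bash
python3 -m pendant '[50,0,0,0,0,0,0, 50,0,0,0,0,0,0, 50,0,0,0,0,0,0, 50,0,0,0,0,0,0]'
python3 -m pendant '[50,0,0,-30,0,0,0, 50,0,0,-40,0,0,0, 50,0,0,0,0,0,0, 50,0,0,0,0,0,0]'
python3 - <<'E'
from h import *
here()
c=vision.camera("side");cv2.imwrite("pics/s2.png",cv2.resize(c["img"][120:240,150:350],None,fx=4,fy=4,interpolation=cv2.INTER_CUBIC))
c=vision.camera("wrist");cv2.imwrite("pics/w4.png",c["img"])
E
```

```text
time: 8.05
eef_pos: [0.6385, -0.0032, 0.1143]
orientation: [[-0.149, 0.939, 0.309], [0.989, 0.142, 0.046], [-0.001, 0.312, -0.95]]
ft_force: [0.0, -0.3, 0.2]
finger_gap: 0.568
time: 8.55
eef_pos: [0.6167, -0.0064, 0.1803]
orientation: [[-0.149, 0.939, 0.309], [0.989, 0.142, 0.046], [-0.001, 0.312, -0.95]]
ft_force: [-0.6, 0.1, -0.6]
finger_gap: 0.572
t 8.55 p [616.654  -6.393 180.299] F [-0.626  0.111 -0.552] gap 0.5723695054433036 q [ -16.    6.  104.    9.   54. -118.]
```

View pics/s2.png

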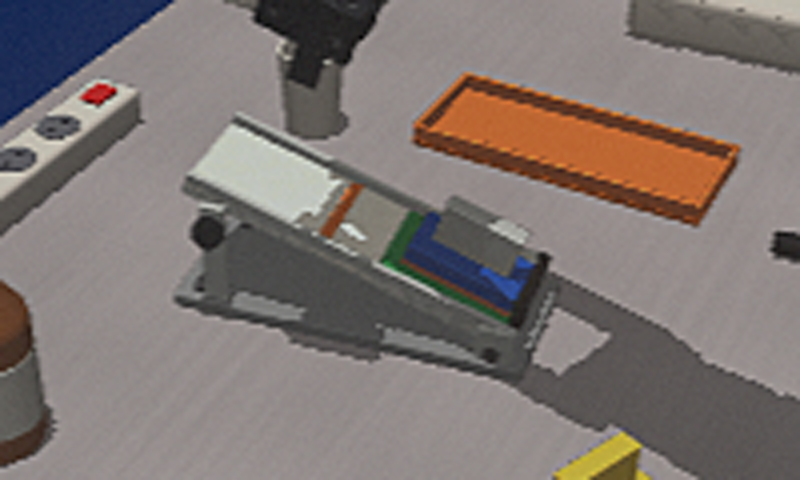

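View pics/w4.png

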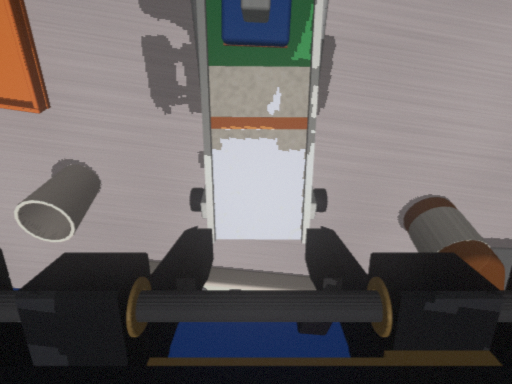

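Sled B slid and rests against the stop in the green zone, so it stays there. Next is sled A.

```bash
python3 - <<'E'
from h import *
p,R=here()
plan(p,R,[.5632,.3466,.13],down(68.3),7,80)
E
```

```text
t 8.65 p [616.127  -6.193 179.222] F [ 0.064  0.26  -1.07 ] gap 0.567182921066823 q [ -16.    6.  104.    9.   54. -118.]
  80 | [51. -2.  7.] | [ 0.044 -0.012  0.075]  |d|=52
  80 | [51. -6.  6.] | [ 0.044 -0.012  0.075]  |d|=52
  80 | [50. -9.  6.] | [ 0.044 -0.012  0.075]  |d|=51
  80 | [ 50. -13.   6.] | [ 0.044 -0.012  0.075]  |d|=52
  80 | [ 48. -16.   6.] | [ 0.044 -0.011  0.074]  |d|=51
  80 | [ 47. -19.   6.] | [ 0.044 -0.012  0.075]  |d|=51
  80 | [ 46.1 -22.7   6.3] | [ 0.044 -0.012  0.075]  |d|=52
  end err mm [-0.033  0.028  0.024]
```

```bash
python3 -m pendant '[80,51,-2,7,0.044,-0.012,0.075, 80,51,-6,6,0.044,-0.012,0.075, 80,50,-9,6,0.044,-0.012,0.075, 80,50,-13,6,0.044,-0.012,0.075, 80,48,-16,6,0.044,-0.011,0.074]'
python3 -m pendant '[80,47,-19,6,0.044,-0.012,0.075, 80,46,-23,6,0.044,-0.012,0.075, 80,0,0,0,0,0,0]'
python3 - <<'E'
from h import *
p,R=here()
plan(p,R,[.5632,.3466,.048],down(68.3),2,80)
E
```

```text
time: 9.28
eef_pos: [0.5778, 0.2473, 0.1432]
orientation: [[0.228, 0.97, 0.09], [0.974, -0.228, -0.005], [0.016, 0.089, -0.996]]
ft_force: [0.3, -0.2, -0.1]
finger_gap: 0.908
time: 9.65
eef_pos: [0.5618, 0.3492, 0.1286]
orientation: [[0.366, 0.931, -0.002], [0.931, -0.366, -0.001], [-0.002, -0.001, -1.0]]
ft_force: [1.0, -0.0, -0.0]
finger_gap: 0.905
t 9.65 p [561.825 349.181 128.554] F [ 1.002 -0.031 -0.005] gap 0.9052203206200368 q [ 22.  26.  83.  -0.  72. -47.]
  80 | [-1.  1. 40.] | [-0.001  0.001  0.002]  |d|=40
  80 | [-0.8  1.3 40.6] | [-0.     0.001  0.002]  |d|=41
  end err mm [ 0.027 -0.007 -0.045]
```

```bash
python3 -m pendant '[60,-1,1,40,0,0,0.002, 60,-1,1,40,0,0,0.002, 60,0,0,0,0,0,0]'
python3 - <<'E'
from h import *
c=vision.camera("wrist");cv2.imwrite("pics/w5.png",c["img"])
p,R=here()
plan(p,R,[.5632,.3466,.0228],down(68.3),1,60)
E
```

```text
time: 10.02
eef_pos: [0.5617, 0.3413, 0.0469]
orientation: [[0.373, 0.928, -0.006], [0.928, -0.373, -0.004], [-0.006, -0.004, -1.0]]
ft_force: [-0.8, 0.6, 0.3]
finger_gap: 0.68
t 10.075 p [563.714 342.225  49.756] F [0.914 0.067 0.488] gap 0.6826904651474861 q [ 21.  31.  85.  -0.  64. -47.]
  60 | [ 3.9 -2.1 26.9] | [-0.001  0.003 -0.004]  |d|=27
  end err mm [-0.018 -0.032  0.047]
```

View pics/w5.png

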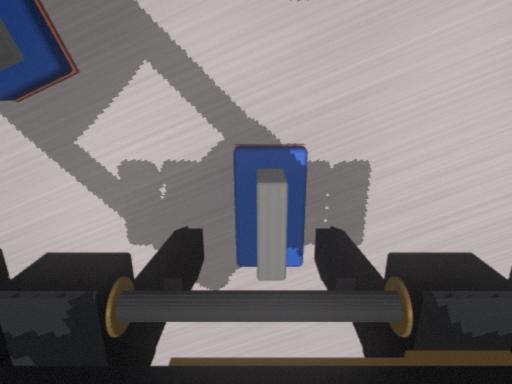

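The rib at (272,225) is 13 px right of the midline, so I shift x by about 4.5 mm.

```bash
python3 -m pendant '[60,4.5,-2,24,0,0,-0.004, 60,0,0,0,0,0,0]'
python3 - <<'E'
from h import *
p,R=here()
plan(p,R,[.5632,.3466,.0228],down(68.3),1,60)
E
```

```text
time: 10.32
eef_pos: [0.5639, 0.3485, 0.0262]
orientation: [[0.369, 0.929, 0.0], [0.929, -0.369, -0.001], [-0.001, 0.001, -1.0]]
ft_force: [-0.2, 0.1, -0.9]
finger_gap: 0.68
t 10.325 p [563.902 348.489  26.246] F [-0.241  0.062 -0.93 ] gap 0.6800137634172442 q [ 22.  33.  85.  -0.  62. -47.]
  60 | [-2.   0.   3.4] | [0.001 0.001 0.001]  |d|=4
  end err mm [-0.035  0.026  0.047]
```

```bash
python3 -m pendant '[60,-1,0,3,0,0,0, 5,0,0,0,0,0,0, 5,0,0,0,0,0,0, 5,0,0,0,0,0,0, 5,0,0,0,0,0,0]' 30
python3 -m pendant '[5,0,0,0,0,0,0, 5,0,0,0,0,0,0, 5,0,0,0,0,0,0]' 30
```

```text
time: 10.95
eef_pos: [0.5646, 0.3477, 0.0247]
orientation: [[0.369, 0.929, 0.003], [0.929, -0.369, -0.0], [0.001, 0.003, -1.0]]
ft_force: [0.7, -0.6, 0.1]
finger_gap: 0.253
time: 11.32
eef_pos: [0.5646, 0.3478, 0.0247]
orientation: [[0.369, 0.929, 0.003], [0.929, -0.369, -0.0], [0.001, 0.003, -1.0]]
ft_force: [0.2, 0.6, -0.1]
finger_gap: 0.2
```

```bash
python3 -m pendant '[5,0,0,-30,0,0,0, 5,0,0,-60,0,0,0]'
python3 - <<'E'
from h import *
p,R=here()
pt,Rt=place(.08,.0245+.04);print(pt)
plan(p,R,pt,Rt,7,5)
E
```

```text
time: 11.58
eef_pos: [0.5611, 0.3462, 0.1111]
orientation: [[0.37, 0.929, -0.006], [0.929, -0.37, -0.004], [-0.006, -0.004, -1.0]]
ft_force: [0.7, -0.2, -2.4]
finger_gap: 0.195
t 11.575 p [561.129 346.235 111.141] F [ 0.732 -0.182 -2.414] gap 0.19503374378140545 q [ 21.  27.  83.  -0.  70. -47.]
[ 0.623 -0.004  0.154]
  5 | [-43.  27.  -6.] | [-0.045  0.012 -0.074]  |d|=51
  5 | [-45.  23.  -5.] | [-0.044  0.013 -0.075]  |d|=51
  5 | [-47.  21.  -5.] | [-0.045  0.012 -0.074]  |d|=52
  5 | [-48.  17.  -5.] | [-0.045  0.013 -0.075]  |d|=51
  5 | [-49.  14.  -5.] | [-0.044  0.012 -0.074]  |d|=51
  5 | [-50.  10.  -4.] | [-0.045  0.013 -0.074]  |d|=51
  5 | [-50.5   7.1  -5.4] | [-0.044  0.012 -0.075]  |d|=51
  end err mm [-0.032  0.037 -0.056]
```

```bash
python3 -m pendant '[5,-43,27,-26,-0.045,0.012,-0.074, 5,-45,23,-20,-0.044,0.013,-0.075, 5,-47,21,-5,-0.045,0.012,-0.074, 5,-48,17,-5,-0.045,0.013,-0.075, 5,-49,14,-5,-0.044,0.012,-0.074]'
python3 -m pendant '[5,-50,10,-4,-0.045,0.013,-0.074, 5,-50,7,0,-0.044,0.012,-0.075, 5,0,0,20,0,0,0, 5,0,0,0,0,0,0]'
python3 - <<'E'
from h import *
c=vision.camera("wrist");cv2.imwrite("pics/w6.png",c["img"])
p,R=here()
pt,Rt=place(.08,.0245);plan(p,R,pt,Rt,1,5)
E
```

```text
time: 12.2
eef_pos: [0.6069, 0.096, 0.1795]
orientation: [[-0.0, 0.973, 0.23], [1.0, -0.004, 0.018], [0.018, 0.229, -0.973]]
ft_force: [0.5, 0.3, -2.3]
finger_gap: 0.2
time: 12.7
eef_pos: [0.6309, -0.0005, 0.1644]
orientation: [[-0.146, 0.94, 0.308], [0.989, 0.137, 0.05], [0.005, 0.311, -0.95]]
ft_force: [-0.9, 0.8, -2.7]
finger_gap: 0.2
t 12.75 p [631.519   0.118 165.514] F [ 0.38   0.571 -2.048] gap 0.19640808995128733 q [ -15.    8.  102.    9.   53. -118.]
  5 | [ -3.2 -12.   48.1] | [ 0.004 -0.004 -0.001]  |d|=50
  end err mm [0.006 0.043 0.041]
```

View pics/w6.png

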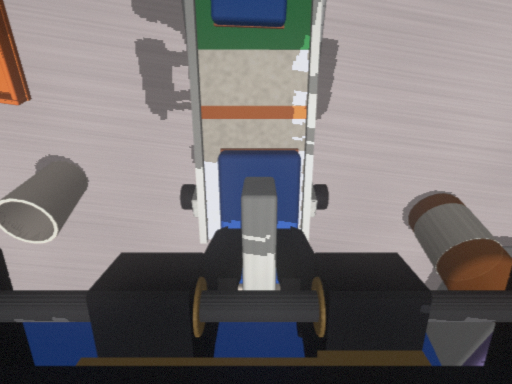

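The sled is slightly right of centre and 12 mm too far uphill. I'll correct that while descending.

```bash
python3 -m pendant '[5,-3,-10,20,0.004,-0.004,0, 5,0,0,21,0,0,0, 5,0,0,0,0,0,0]'
python3 - <<'E'
from h import *
p,R=here();print((p-O)@np.c_[bedR(YAW)[1:]] if 0 else [(p-O)@v*1000 for v in bedR(YAW)[1:]])
E
python3 -m pendant '[5,0,0,2,0,0,0, 5,0,0,0,0,0,0]'
```

```text
time: 13.12
eef_pos: [0.6355, -0.0013, 0.1236]
orientation: [[-0.148, 0.94, 0.306], [0.989, 0.141, 0.046], [-0.0, 0.31, -0.951]]
ft_force: [-0.9, 0.2, -2.9]
finger_gap: 0.198
t 13.125 p [635.461  -1.329 123.617] F [-0.876  0.222 -2.933] gap 0.1983002948574271 q [ -15.   12.  103.    9.   48. -118.]
[np.float64(82.38470097937135), np.float64(1.0325303616841466), np.float64(31.710530038990672)]
time: 13.38
eef_pos: [0.6379, -0.003, 0.1246]
orientation: [[-0.147, 0.939, 0.311], [0.989, 0.14, 0.044], [-0.002, 0.314, -0.949]]
ft_force: [0.2, -0.9, -2.6]
finger_gap: 0.197
```

```bash
python3 -m pendant '[5,0,0,5.5,0,0,0, 5,0,0,0,0,0,0]'; python3 -m pendant '[5,0,0,1,0,0,0, 5,0,0,0,0,0,0]';python3 -m pendant '[5,0,0,0.8,0,0,0, 5,0,0,0,0,0,0]'
```

```text
time: 13.62
eef_pos: [0.639, -0.0032, 0.118]
orientation: [[-0.146, 0.94, 0.31], [0.989, 0.139, 0.044], [-0.002, 0.313, -0.95]]
ft_force: [0.4, 0.4, -2.4]
finger_gap: 0.196
time: 13.88
eef_pos: [0.6394, -0.0032, 0.1173]
orientation: [[-0.146, 0.94, 0.31], [0.989, 0.139, 0.044], [-0.002, 0.313, -0.95]]
ft_force: [-0.4, 0.7, -3.0]
finger_gap: 0.2
time: 14.12
eef_pos: [0.6398, -0.0032, 0.1166]
orientation: [[-0.146, 0.939, 0.31], [0.989, 0.139, 0.044], [-0.002, 0.313, -0.95]]
ft_force: [-0.6, 0.0, -3.3]
finger_gap: 0.201
```

```bash
python3 -m pendant '[5,0,0,0.7,0,0,0, 5,0,0,0,0,0,0]'; python3 -m pendant '[5,0,0,0.7,0,0,0, 5,0,0,0,0,0,0]'
```

```text
time: 14.38
eef_pos: [0.6397, -0.0031, 0.1164]
orientation: [[-0.146, 0.94, 0.31], [0.989, 0.139, 0.044], [-0.002, 0.313, -0.95]]
ft_force: [-4.9, -0.8, 3.4]
finger_gap: 0.198
time: 14.62
eef_pos: [0.6397, -0.0031, 0.1164]
orientation: [[-0.146, 0.94, 0.309], [0.989, 0.14, 0.044], [-0.002, 0.313, -0.95]]
ft_force: [-11.1, -0.6, 9.1]
finger_gap: 0.199
```

```bash
python3 -m pendant '[5,0,0,-0.7,0,0,0, 50,0,0,0,0,0,0, 50,0,0,0,0,0,0, 50,0,0,0,0,0,0, 50,0,0,0,0,0,0]'
python3 -m pendant '[50,0,0,-30,0,0,0, 50,0,0,-20,0,0,0, 50,0,0,0,0,0,0, 50,0,0,0,0,0,0, 50,0,0,0,0,0,0]'
python3 - <<'E'
from h import *
here()
c=vision.camera("side");a=cv2.resize(c["img"][120:240,200:330],None,fx=3,fy=3,interpolation=cv2.INTER_CUBIC)
c=vision.camera("wrist");b=cv2.resize(c["img"],(480,360));a=cv2.resize(a,(390,360));cv2.imwrite("pics/sw2.png",cv2.resize(np.hstack([a,b]),(800,331)))
here()
E
```

```text
time: 15.25
eef_pos: [0.64, -0.0031, 0.1159]
orientation: [[-0.146, 0.939, 0.31], [0.989, 0.139, 0.044], [-0.002, 0.313, -0.95]]
ft_force: [-0.5, 0.5, 0.7]
finger_gap: 0.566
time: 15.88
eef_pos: [0.6239, -0.0051, 0.1621]
orientation: [[-0.146, 0.94, 0.308], [0.989, 0.139, 0.044], [-0.001, 0.311, -0.95]]
ft_force: [-0.2, -0.3, 0.5]
finger_gap: 0.567
t 15.875 p [623.889  -5.091 162.09 ] F [-0.231 -0.315  0.523] gap 0.5671175924271337 q [ -15.    8.  104.    9.   52. -118.]
t 15.975 p [624.029  -5.15  162.339] F [ 0.536  0.329 -0.734] gap 0.5671245611853961 q [ -15.    8.  104.    9.   52. -118.]
```

View pics/sw2.png

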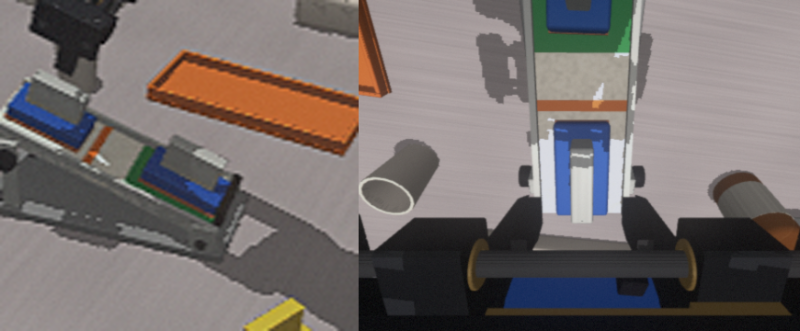

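Sled A stays put uphill of the orange line, 1.3 s after release, so it is grippy. I pick it up again along the same path.

```bash
python3 -m pendant '[50,0,0,25,0,0,0, 50,0,0,24,0,0,0, 50,0,0,0,0,0,0]' 30
python3 -m pendant '[5,0,0,0,0,0,0, 5,0,0,0,0,0,0, 5,0,0,0,0,0,0, 5,0,0,0,0,0,0, 5,0,0,0,0,0,0]' 30
python3 -m pendant '[5,0,0,-20,0,0,0, 5,0,0,-50,0,0,0]'
python3 - <<'E'
from h import *
p,R=here()
plan(p,R,[.567,-.284,.14],down(89.1),6,5)
E
```

```text
time: 16.35
eef_pos: [0.6381, -0.0027, 0.1142]
orientation: [[-0.146, 0.941, 0.306], [0.989, 0.139, 0.045], [0.0, 0.309, -0.951]]
ft_force: [0.0, -0.4, 1.0]
finger_gap: 0.57
time: 16.98
eef_pos: [0.6399, -0.0031, 0.1177]
orientation: [[-0.146, 0.939, 0.311], [0.989, 0.139, 0.044], [-0.002, 0.314, -0.949]]
ft_force: [-1.3, 1.5, 4.2]
finger_gap: 0.196
time: 17.23
eef_pos: [0.6151, -0.0057, 0.1801]
orientation: [[-0.146, 0.942, 0.303], [0.989, 0.139, 0.046], [0.001, 0.306, -0.952]]
ft_force: [0.4, -0.1, -2.5]
finger_gap: 0.2
t 17.225 p [615.125  -5.672 180.075] F [ 0.396 -0.059 -2.482] gap 0.19950043355639793 q [ -16.    6.  104.    9.   55. -118.]
  5 | [-45. -16.   2.] | [ 0.052 -0.004  0.027]  |d|=48
  5 | [-45. -15.   3.] | [ 0.051 -0.005  0.027]  |d|=48
  5 | [-45. -13.   3.] | [ 0.052 -0.004  0.026]  |d|=47
  5 | [-46. -12.   5.] | [ 0.052 -0.005  0.027]  |d|=48
  5 | [-46. -10.   5.] | [ 0.052 -0.004  0.027]  |d|=47
  5 | [-46.6  -9.2   6.4] | [ 0.051 -0.004  0.027]  |d|=48
  end err mm [ 0.002 -0.032 -0.036]
```

```bash
python3 -m pendant '[5,-45,-16,0,0.052,-0.004,0.027, 5,-45,-15,2,0.051,-0.005,0.027, 5,-45,-13,3,0.052,-0.004,0.026, 5,-46,-12,5,0.052,-0.005,0.027, 5,-46,-10,6,0.052,-0.004,0.027]'
python3 -m pendant '[5,-46.5,-9,8,0.051,-0.004,0.027, 5,0,0,0,0,0,0, 5,0,0,0,0,0,0]'
python3 - <<'E'
from h import *
c=vision.camera("wrist");cv2.imwrite("pics/w7.png",c["img"])
p,R=here()
def tray(c):
  P=pts(c)
  for b in blobs(masks(c)["orange"],P,1000):
    cs,_=cv2.findContours(b[3],cv2.RETR_EXTERNAL,cv2.CHAIN_APPROX_NONE)
    w=ray(c,cv2.convexHull(cs[0]).reshape(-1,2),[0,0,1],[0,0,.02])[:,:2]*1000
    print("tray",b[0],cv2.minAreaRect(w.astype(np.float32)))
tray(c);tray(vision.camera("top"))
plan(p,R,[.567,-.284,.05],down(89.1),2,5)
E
```

```text
time: 17.85
eef_pos: [0.5766, -0.2393, 0.1513]
orientation: [[-0.01, 0.998, 0.056], [1.0, 0.01, 0.003], [0.002, 0.056, -0.998]]
ft_force: [0.9, 0.5, -2.4]
finger_gap: 0.196
time: 18.23
eef_pos: [0.5691, -0.284, 0.1427]
orientation: [[0.017, 1.0, 0.007], [1.0, -0.017, 0.0], [0.0, 0.007, -1.0]]
ft_force: [-0.1, -0.3, -2.2]
finger_gap: 0.199
t 18.275 p [ 569.307 -283.563  143.097] F [-0.929  0.048 -1.49 ] gap 0.20077173248760163 q [ -37.   22.   87.    0.   71. -126.]
tray [279.837  35.973] ((470.1385498046875, -275.3315124511719), (89.05441284179688, 107.71129608154297), 88.96775817871094)
tray [245.053 135.192] ((525.0325927734375, -287.4736633300781), (46.67803192138672, 97.03284454345703), 10.447882652282715)
  5 | [-0. -1. 47.] | [0.004 0.    0.   ]  |d|=47
  5 | [-0.4 -1.8 46.1] | [0.003 0.    0.   ]  |d|=46
  end err mm [ 0.012  0.048 -0.015]
```

View pics/w7.png

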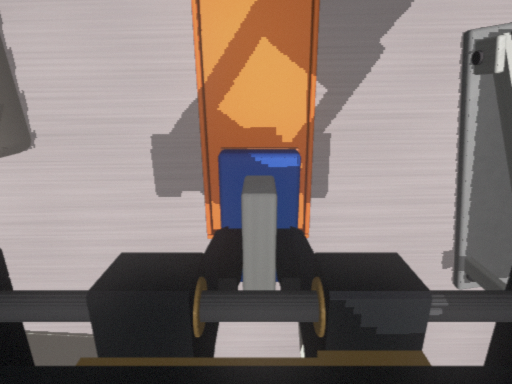

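The tray walls at row 230 (207–311 px) are centred on the held sled at 259 px. Descending.

```bash
python3 -m pendant '[5,0,-1.5,50,0.005,0,0, 5,0,-1.5,52,0.002,0,0, 5,0,0,0,0,0,0, 5,0,0,0,0,0,0]'
python3 -m pendant '[5,0,0,5,0,0,0, 5,0,0,0,0,0,0]'
```

```text
time: 18.82
eef_pos: [0.5685, -0.2849, 0.0438]
orientation: [[0.015, 1.0, 0.003], [1.0, -0.015, -0.003], [-0.003, 0.003, -1.0]]
ft_force: [0.8, -0.8, -1.7]
finger_gap: 0.196
time: 19.08
eef_pos: [0.568, -0.2853, 0.0382]
orientation: [[0.016, 1.0, 0.003], [1.0, -0.016, -0.003], [-0.003, 0.003, -1.0]]
ft_force: [0.2, -0.2, -2.4]
finger_gap: 0.201
```

```bash
python3 -m pendant '[5,0,0,6,0,0,0, 5,0,0,0,0,0,0]';python3 -m pendant '[5,0,0,1,0,0,0, 5,0,0,0,0,0,0]';python3 -m pendant '[5,0,0,1,0,0,0, 5,0,0,0,0,0,0]'
```

```text
time: 19.32
eef_pos: [0.5673, -0.2849, 0.0307]
orientation: [[0.016, 1.0, 0.001], [1.0, -0.016, -0.002], [-0.002, 0.001, -1.0]]
ft_force: [-0.2, -0.4, -2.5]
finger_gap: 0.198
time: 19.58
eef_pos: [0.5672, -0.2849, 0.0306]
orientation: [[0.016, 1.0, 0.001], [1.0, -0.016, -0.002], [-0.002, 0.001, -1.0]]
ft_force: [-3.1, 0.9, 4.5]
finger_gap: 0.194
time: 19.82
eef_pos: [0.5673, -0.2849, 0.0306]
orientation: [[0.016, 1.0, 0.001], [1.0, -0.016, -0.002], [-0.002, 0.001, -1.0]]
ft_force: [-5.2, 3.2, 11.7]
finger_gap: 0.197
```

```bash
python3 -m pendant '[5,0,0,-0.8,0,0,0, 45,0,0,0,0,0,0, 45,0,0,0,0,0,0, 45,0,0,0,0,0,0, 45,0,0,0,0,0,0]'
python3 -m pendant '[45,0,0,-40,0,0,0, 45,0,0,-60,0,0,0, 45,0,0,-40,0,0,0]'
python3 - <<'E'
from h import *
c=vision.camera("wrist");cv2.imwrite("pics/w8.png",c["img"])
p,R=here()
c=vision.camera("top");cv2.imwrite("pics/t8.png",c["img"])
C=[.3835,.2379]
plan(p,R,[C[0],C[1],.12],down(90.4),11,75)
E
```

```text
time: 20.45
eef_pos: [0.5671, -0.2847, 0.0292]
orientation: [[0.016, 1.0, 0.001], [1.0, -0.016, -0.001], [-0.001, 0.001, -1.0]]
ft_force: [-1.1, 0.7, 0.1]
finger_gap: 0.508
time: 20.82
eef_pos: [0.5677, -0.2851, 0.1724]
orientation: [[0.016, 1.0, 0.003], [1.0, -0.016, -0.003], [-0.003, 0.003, -1.0]]
ft_force: [-0.6, -1.2, -0.1]
finger_gap: 0.509
t 20.875 p [ 570.019 -286.674  178.259] F [ 2.141 -0.783  3.124] gap 0.5092900910596145 q [ -37.   20.   85.   -0.   75. -126.]
  75 | [ 47. -18.   5.] | [ 0.001  0.001 -0.002]  |d|=51
  75 | [ 48. -17.   5.] | [ 0.001  0.    -0.002]  |d|=51
  75 | [ 47. -18.   4.] | [ 0.001  0.001 -0.002]  |d|=50
  75 | [ 48. -17.   5.] | [ 0.     0.001 -0.002]  |d|=51
  75 | [ 48. -18.   5.] | [ 0.001  0.001 -0.002]  |d|=52
  75 | [ 47. -17.   5.] | [ 0.001  0.    -0.002]  |d|=50
  75 | [ 48. -17.   5.] | [ 0.001  0.001 -0.003]  |d|=51
  75 | [ 48. -17.   5.] | [ 0.001  0.001 -0.002]  |d|=51
  75 | [ 47. -17.   6.] | [ 0.001  0.    -0.002]  |d|=50
  75 | [ 48. -17.   5.] | [ 0.001  0.001 -0.002]  |d|=51
  75 | [ 47.8 -16.7   5. ] | [ 0.001  0.001 -0.002]  |d|=51
  end err mm [0.017 0.041 0.03 ]
```

View pics/w8.png

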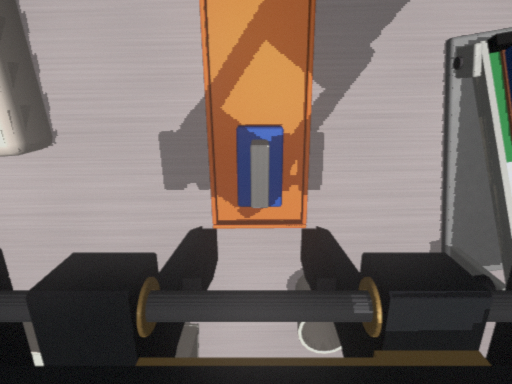

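View pics/t8.png

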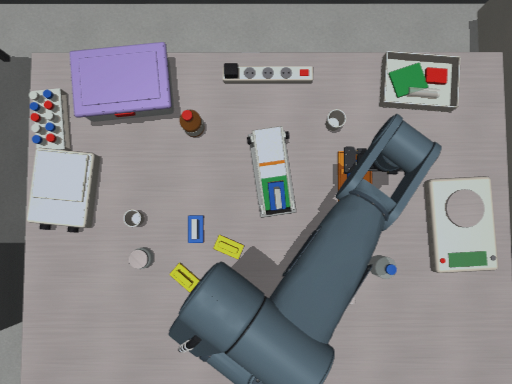

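Sled A lies flat in the tray at (260,166) of the wrist view. In the top view B is at the stop and C is untouched at (196,229). Now sled C, crossing the bed high.

```bash
python3 -m pendant '[75,47,-18,0,0,0,-0.002, 75,48,-17,0,0.001,0,-0.002, 75,47,-18,0,0.001,0,-0.002, 75,48,-17,0,0,0,-0.002, 75,48,-18,0,0,0,-0.002]'
python3 -m pendant '[75,47,-17,0,0.001,0,-0.002, 75,48,-17,0,0.001,0,-0.003, 75,48,-17,10,0.001,0,-0.002, 75,47,-17,15,0,0,-0.002, 75,48,-17,15,0,0,-0.002]'
python3 - <<'E'
from h import *
p,R=here()
plan(p,R,[.3835,.2379,.10],down(90.4),2,75)
E
```

```text
time: 21.55
eef_pos: [0.4807, -0.0439, 0.1681]
orientation: [[0.006, 1.0, -0.002], [1.0, -0.006, -0.001], [-0.001, -0.002, -1.0]]
ft_force: [0.3, 0.2, 0.4]
finger_gap: 0.854
time: 22.18
eef_pos: [0.396, 0.1939, 0.128]
orientation: [[-0.005, 1.0, -0.004], [1.0, 0.005, -0.001], [-0.001, -0.004, -1.0]]
ft_force: [0.5, -0.1, 0.2]
finger_gap: 0.851
t 22.175 p [395.963 193.879 127.984] F [ 0.53  -0.107  0.191] gap 0.8505567308083528 q [ 11.  -1. 115.  -0.  66. -80.]
  75 | [22. -6. 14.] | [-0.002  0.001 -0.001]  |d|=27
  75 | [22.1 -6.1 14. ] | [-0.002  0.    -0.001]  |d|=27
  end err mm [ 0.046 -0.009 -0.015]
```

```bash
python3 -m pendant '[65,22,-6,14,-0.002,0,-0.001, 65,22,-6,14,-0.002,0,-0.001, 65,0,0,25,0,0,0, 65,0,0,25,0,0,0, 65,0,0,0,0,0,0]'
python3 - <<'E'
from h import *
c=vision.camera("wrist");cv2.imwrite("pics/w9.png",c["img"])
p,R=here()
plan(p,R,[.3835,.2379,.0235],down(90.4),1,60)
E
```

```text
time: 22.8
eef_pos: [0.3824, 0.2358, 0.0487]
orientation: [[-0.007, 1.0, -0.005], [1.0, 0.007, -0.003], [-0.003, -0.005, -1.0]]
ft_force: [-0.0, 0.0, 0.4]
finger_gap: 0.737
t 22.85 p [383.624 236.047  50.047] F [ 0.595 -0.124  0.774] gap 0.7386341256716159 q [ 17.   8. 117.  -0.  56. -74.]
  60 | [ 1.9 -0.  26.5] | [-0.003  0.002 -0.   ]  |d|=27
  end err mm [ 0.036 -0.011  0.043]
```

View pics/w9.png

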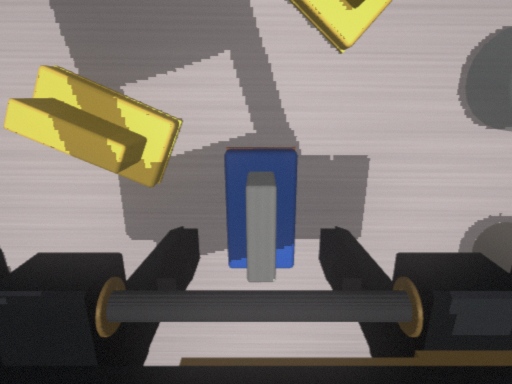

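The blue sled C is between the fingers with its rib at (261,228), nearly centred. The yellow decoy at (95,125) is clear.

```bash
python3 -m pendant '[60,1,0,23,-0.003,0.002,0, 60,0,0,0,0,0,0]'
```

```text
time: 23.1
eef_pos: [0.3841, 0.2371, 0.0278]
orientation: [[-0.007, 1.0, 0.001], [1.0, 0.007, 0.0], [0.0, 0.001, -1.0]]
ft_force: [-0.4, 0.2, 0.2]
finger_gap: 0.683
```

```bash
python3 -m pendant '[50,0,0,3.5,0,0,0, 5,0,0,0,0,0,0, 5,0,0,0,0,0,0, 5,0,0,0,0,0,0, 5,0,0,0,0,0,0]' 30
python3 -m pendant '[5,0,0,0,0,0,0, 5,0,0,0,0,0,0, 5,0,0,0,0,0,0]'
python3 -m pendant '[5,0,0,-30,0,0,0, 5,0,0,-60,0,0,0, 5,0,0,-40,0,0,0]'
python3 - <<'E'
from h import *
p,R=here()
pt,Rt=place(.08,.0245+.05);print(pt)
plan(p,R,pt,Rt,7,5)
E
```

```text
time: 23.72
eef_pos: [0.3849, 0.2373, 0.0246]
orientation: [[-0.007, 1.0, 0.003], [1.0, 0.007, 0.0], [0.0, 0.003, -1.0]]
ft_force: [-0.2, -0.9, 1.1]
finger_gap: 0.196
time: 24.1
eef_pos: [0.385, 0.2373, 0.0247]
orientation: [[-0.007, 1.0, 0.003], [1.0, 0.007, 0.0], [0.0, 0.003, -1.0]]
ft_force: [-0.3, -2.4, 4.0]
finger_gap: 0.201
time: 24.48
eef_pos: [0.3843, 0.2376, 0.1561]
orientation: [[-0.007, 1.0, 0.004], [1.0, 0.007, 0.001], [0.001, 0.004, -1.0]]
ft_force: [0.4, 0.7, -3.4]
finger_gap: 0.198
t 24.475 p [384.343 237.601 156.098] F [ 0.432  0.678 -3.427] gap 0.19786318513582285 q [ 17.  -2. 113.   0.  69. -74.]
[ 0.62  -0.005  0.164]
  5 | [-35.  33.  -1.] | [-0.044  0.003 -0.02 ]  |d|=48
  5 | [-35.  33.   0.] | [-0.045  0.003 -0.02 ]  |d|=48
  5 | [-36.  32.   2.] | [-0.044  0.003 -0.02 ]  |d|=48
  5 | [-37.  31.   3.] | [-0.044  0.003 -0.02 ]  |d|=48
  5 | [-38.  31.   4.] | [-0.044  0.003 -0.02 ]  |d|=49
  5 | [-38.  29.   6.] | [-0.045  0.003 -0.019]  |d|=48
  5 | [-38.3  28.4   6.4] | [-0.044  0.003 -0.02 ]  |d|=48
  end err mm [ 0.049 -0.004 -0.025]
```

```bash
python3 -m pendant '[5,-35,33,-15,-0.044,0.003,-0.02, 5,-35,33,0,-0.045,0.003,-0.02, 5,-36,32,2,-0.044,0.003,-0.02, 5,-37,31,3,-0.044,0.003,-0.02, 5,-38,31,4,-0.044,0.003,-0.02]'
python3 -m pendant '[5,-38,29,6,-0.045,0.003,-0.019, 5,-38,28,8,-0.044,0.003,-0.02, 5,0,0,10,0,0,0, 5,0,0,0,0,0,0]'
python3 - <<'E'
from h import *
c=vision.camera("wrist");cv2.imwrite("pics/w10.png",c["img"])
p,R=here()
pt,Rt=place(.08,.0245);plan(p,R,pt,Rt,1,5)
E
```

```text
time: 25.1
eef_pos: [0.5532, 0.0632, 0.1732]
orientation: [[-0.108, 0.969, 0.22], [0.994, 0.104, 0.029], [0.005, 0.222, -0.975]]
ft_force: [0.0, 0.2, -2.7]
finger_gap: 0.197
time: 25.6
eef_pos: [0.6216, -0.0035, 0.1623]
orientation: [[-0.146, 0.943, 0.3], [0.989, 0.138, 0.046], [0.002, 0.304, -0.953]]
ft_force: [-0.4, 0.2, -3.4]
finger_gap: 0.197
t 25.65 p [621.796  -3.099 163.051] F [-1.271  0.051 -2.375] gap 0.20017178010836909 q [ -15.    8.  103.    9.   53. -118.]
  5 | [-1.4 -1.3 49. ] | [-0.004 -0.001 -0.   ]  |d|=49
  end err mm [-0.024 -0.048 -0.035]
```

View pics/w10.png

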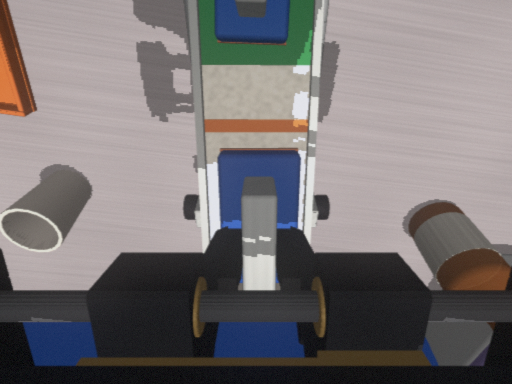

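Sled C is centred over the test place, uphill of the orange line. Descending.

```bash
python3 -m pendant '[5,-1,0,20,-0.002,0,0, 5,0,0,21,0,0,0, 5,0,0,0,0,0,0]';python3 -m pendant '[5,0,0,2,0,0,0, 5,0,0,0,0,0,0]'
python3 - <<'E'
from h import *
p,R=here();print([(p-O)@v*1000 for v in bedR(YAW)[1:]])
E
```

```text
time: 26.02
eef_pos: [0.6343, -0.0016, 0.124]
orientation: [[-0.148, 0.941, 0.303], [0.989, 0.14, 0.047], [0.001, 0.307, -0.952]]
ft_force: [-0.3, -0.1, -3.5]
finger_gap: 0.201
time: 26.28
eef_pos: [0.6371, -0.003, 0.125]
orientation: [[-0.147, 0.94, 0.308], [0.989, 0.14, 0.045], [-0.001, 0.312, -0.95]]
ft_force: [0.4, -0.2, -1.2]
finger_gap: 0.203
t 26.275 p [637.055  -2.999 124.971] F [ 0.418 -0.186 -1.205] gap 0.20263139694803378 q [ -15.   12.  103.    9.   48. -118.]
[np.float64(84.0695973582687), np.float64(-0.8538206742892609), np.float64(32.58655793266586)]
```

```bash
python3 -m pendant '[5,0,0,6.5,0,0,0, 5,0,0,0,0,0,0]'; python3 -m pendant '[5,0,0,1,0,0,0, 5,0,0,0,0,0,0]';python3 -m pendant '[5,0,0,0.8,0,0,0, 5,0,0,0,0,0,0]'
```

```text
time: 26.52
eef_pos: [0.6384, -0.0029, 0.1173]
orientation: [[-0.146, 0.941, 0.306], [0.989, 0.139, 0.045], [-0.0, 0.31, -0.951]]
ft_force: [0.5, 0.7, -2.9]
finger_gap: 0.198
time: 26.78
eef_pos: [0.6389, -0.003, 0.1168]
orientation: [[-0.146, 0.94, 0.307], [0.989, 0.139, 0.045], [-0.0, 0.31, -0.951]]
ft_force: [-1.2, 0.1, -0.3]
finger_gap: 0.201
time: 27.02
eef_pos: [0.6386, -0.003, 0.1163]
orientation: [[-0.147, 0.941, 0.306], [0.989, 0.14, 0.045], [-0.0, 0.309, -0.951]]
ft_force: [-7.7, -0.3, 3.3]
finger_gap: 0.195
```

```bash
python3 -m pendant '[5,0,0,-0.4,0,0,0, 50,0,0,0,0,0,0, 50,0,0,0,0,0,0, 50,0,0,0,0,0,0, 50,0,0,0,0,0,0]'
python3 -m pendant '[50,0,0,-30,0,0,0, 50,0,0,-20,0,0,0, 50,0,0,0,0,0,0, 50,0,0,0,0,0,0, 50,0,0,0,0,0,0]'
python3 - <<'E'
from h import *
here()
c=vision.camera("side");a=cv2.resize(c["img"][120:240,200:330],None,fx=3,fy=3,interpolation=cv2.INTER_CUBIC)
c=vision.camera("wrist");b=cv2.resize(c["img"],(480,360));a=cv2.resize(a,(390,360));cv2.imwrite("pics/sw3.png",cv2.resize(np.hstack([a,b]),(800,331)))
here()
E
```

```text
time: 27.65
eef_pos: [0.6393, -0.0029, 0.1165]
orientation: [[-0.146, 0.94, 0.307], [0.989, 0.139, 0.045], [-0.001, 0.311, -0.951]]
ft_force: [-0.1, -1.4, 0.1]
finger_gap: 0.567
time: 28.28
eef_pos: [0.6233, -0.005, 0.1627]
orientation: [[-0.146, 0.941, 0.305], [0.989, 0.139, 0.045], [0.0, 0.309, -0.951]]
ft_force: [0.3, -0.4, -0.4]
finger_gap: 0.563
t 28.275 p [623.3    -4.971 162.68 ] F [ 0.277 -0.447 -0.443] gap 0.5632657871124306 q [ -15.    8.  103.    9.   53. -118.]
t 28.375 p [623.417  -5.012 162.911] F [ 0.542 -0.027 -0.297] gap 0.5656954745805766 q [ -15.    8.  103.    9.   53. -118.]
```

View pics/sw3.png

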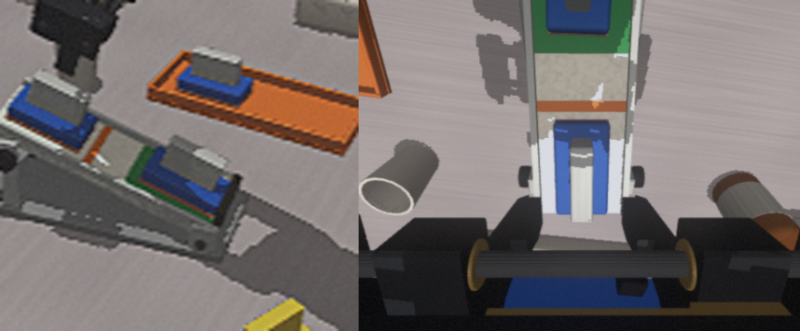

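Sled C also stays put and is grippy. I pick it up and take it to the near half of the tray.

```bash
python3 -m pendant '[50,0,0,25,0,0,0, 50,0,0,24.5,0,0,0, 50,0,0,0,0,0,0]' 30
python3 -m pendant '[5,0,0,0,0,0,0, 5,0,0,0,0,0,0, 5,0,0,0,0,0,0, 5,0,0,0,0,0,0, 5,0,0,0,0,0,0]' 30
python3 -m pendant '[5,0,0,-20,0,0,0, 5,0,0,-50,0,0,0]'
python3 - <<'E'
from h import *
p,R=here()
q,S=plan(p,R,[.567,-.18,.165],down(89.1),4,5)
plan(q,S,[.443,-.283,.14],down(89.1),4,5)
E
```

```text
time: 28.75
eef_pos: [0.6375, -0.0024, 0.1142]
orientation: [[-0.146, 0.942, 0.303], [0.989, 0.139, 0.046], [0.001, 0.306, -0.952]]
ft_force: [-0.2, -0.6, -0.2]
finger_gap: 0.567
time: 29.38
eef_pos: [0.6393, -0.0029, 0.1177]
orientation: [[-0.146, 0.94, 0.308], [0.989, 0.139, 0.045], [-0.001, 0.311, -0.95]]
ft_force: [-3.2, 0.4, 5.3]
finger_gap: 0.199
time: 29.62
eef_pos: [0.6147, -0.0055, 0.1801]
orientation: [[-0.147, 0.943, 0.3], [0.989, 0.139, 0.047], [0.003, 0.303, -0.953]]
ft_force: [1.3, -0.3, -1.9]
finger_gap: 0.199
t 29.625 p [614.657  -5.496 180.079] F [ 1.348 -0.327 -1.92 ] gap 0.19919730320026355 q [ -16.    6.  104.    9.   55. -118.]
  5 | [-41. -18.  -2.] | [ 0.077 -0.007  0.04 ]  |d|=45
  5 | [-43. -17.  -0.] | [ 0.077 -0.007  0.041]  |d|=46
  5 | [-42. -15.   1.] | [ 0.076 -0.007  0.04 ]  |d|=45
  5 | [-43.7 -13.6   2.4] | [ 0.077 -0.007  0.04 ]  |d|=46
  end err mm [ 0.002  0.027 -0.005]
  5 | [-26. -31.   6.] | [ 0.  0. -0.]  |d|=41
  5 | [-26. -30.   7.] | [ 0.  0. -0.]  |d|=40
  5 | [-27. -31.   6.] | [ 0.  0. -0.]  |d|=42
  5 | [-26.  -30.4   6. ] | [ 0.  0. -0.]  |d|=40
  end err mm [-0.03  -0.046  0.017]
```

```bash
python3 -m pendant '[5,-41,-18,-2,0.077,-0.007,0.04, 5,-43,-17,0,0.077,-0.007,0.041, 5,-42,-15,1,0.076,-0.007,0.04, 5,-44,-14,2,0.077,-0.007,0.04, 5,-26,-31,6,0,0,0]'
python3 -m pendant '[5,-26,-30,7,0,0,0, 5,-27,-31,6,0,0,0, 5,-26,-30,6,0,0,0, 5,0,0,0,0,0,0, 5,0,0,0,0,0,0]'
python3 - <<'E'
from h import *
c=vision.camera("wrist");cv2.imwrite("pics/w11.png",c["img"])
p,R=here()
plan(p,R,[.443,-.283,.035],down(89.1),2,5)
E
```

```text
time: 30.25
eef_pos: [0.5384, -0.2085, 0.1613]
orientation: [[0.017, 1.0, 0.007], [1.0, -0.017, -0.002], [-0.002, 0.007, -1.0]]
ft_force: [0.1, -0.5, -2.7]
finger_gap: 0.196
time: 30.88
eef_pos: [0.4461, -0.2837, 0.1426]
orientation: [[0.017, 1.0, 0.008], [1.0, -0.017, -0.002], [-0.001, 0.008, -1.0]]
ft_force: [0.4, 0.1, -3.5]
finger_gap: 0.199
t 30.925 p [ 446.487 -283.527  142.823] F [ 0.525  0.075 -2.411] gap 0.199051126992942 q [ -45.    9.  103.    0.   68. -135.]
  5 | [ 0. -2. 54.] | [0.004 0.001 0.   ]  |d|=54
  5 | [ 0.6 -2.2 53.8] | [0.004 0.001 0.   ]  |d|=54
  end err mm [-0.031 -0.005 -0.001]
```

View pics/w11.png

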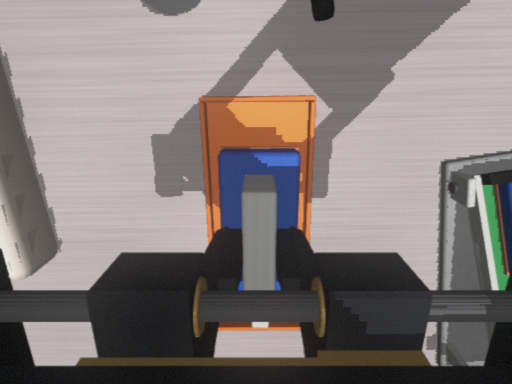

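The tray is centred on the sled (200–315 px), and there is room to the near wall. Descending.

```bash
python3 -m pendant '[5,0,-2,52,0.004,0.001,0, 5,0,-1.5,50,0.003,0.001,0, 5,0,0,0,0,0,0, 5,0,0,0,0,0,0]'
python3 -m pendant '[5,0,0,5,0,0,0, 5,0,0,0,0,0,0]'
```

```text
time: 31.42
eef_pos: [0.4446, -0.2845, 0.0425]
orientation: [[0.015, 1.0, 0.003], [1.0, -0.015, -0.002], [-0.002, 0.003, -1.0]]
ft_force: [0.2, 0.7, -2.8]
finger_gap: 0.198
time: 31.68
eef_pos: [0.4439, -0.2847, 0.0372]
orientation: [[0.016, 1.0, 0.003], [1.0, -0.016, -0.002], [-0.002, 0.003, -1.0]]
ft_force: [0.6, -0.3, -2.6]
finger_gap: 0.199
```

```bash
python3 -m pendant '[5,0,0,5,0,0,0, 5,0,0,0,0,0,0]';python3 -m pendant '[5,0,0,1,0,0,0, 5,0,0,0,0,0,0]';python3 -m pendant '[5,0,0,0.8,0,0,0, 5,0,0,0,0,0,0]'
```

```text
time: 31.92
eef_pos: [0.4432, -0.2842, 0.0309]
orientation: [[0.016, 1.0, 0.001], [1.0, -0.016, -0.0], [-0.0, 0.001, -1.0]]
ft_force: [-0.3, -0.1, -2.7]
finger_gap: 0.196
time: 32.17
eef_pos: [0.4432, -0.2842, 0.0308]
orientation: [[0.016, 1.0, 0.001], [1.0, -0.016, -0.0], [-0.0, 0.001, -1.0]]
ft_force: [-4.1, 2.5, 6.6]
finger_gap: 0.193
time: 32.42
eef_pos: [0.4432, -0.2842, 0.0308]
orientation: [[0.016, 1.0, 0.001], [1.0, -0.016, -0.0], [-0.0, 0.001, -1.0]]
ft_force: [-5.1, 4.6, 13.7]
finger_gap: 0.196
```

```bash
python3 -m pendant '[5,0,0,-0.8,0,0,0, 45,0,0,0,0,0,0, 45,0,0,0,0,0,0, 45,0,0,0,0,0,0, 45,0,0,0,0,0,0]'
python3 -m pendant '[45,0,0,-40,0,0,0, 45,0,0,-60,0,0,0, 45,0,0,-60,0,0,0, 45,0,0,0,0,0,0, 45,0,0,0,0,0,0]'
python3 - <<'E'
from h import *
here()
c=vision.camera("side");cv2.imwrite("pics/s12.png",cv2.resize(c["img"][110:260,180:360],None,fx=3.6,fy=3.6,interpolation=cv2.INTER_CUBIC))
c=vision.camera("wrist");cv2.imwrite("pics/w12.png",c["img"])
c=vision.camera("top");cv2.imwrite("pics/t12.png",c["img"])
E
```

```text
time: 33.05
eef_pos: [0.4432, -0.2841, 0.0298]
orientation: [[0.016, 1.0, 0.001], [1.0, -0.016, -0.0], [0.0, 0.001, -1.0]]
ft_force: [-0.7, 0.7, -0.1]
finger_gap: 0.509
time: 33.67
eef_pos: [0.4428, -0.2838, 0.1894]
orientation: [[0.016, 1.0, 0.001], [1.0, -0.016, 0.0], [0.0, 0.001, -1.0]]
ft_force: [-0.6, 0.2, 0.5]
finger_gap: 0.507
t 33.675 p [ 442.783 -283.776  189.368] F [-0.621  0.162  0.509] gap 0.507115414905439 q [ -46.    5.  101.    0.   74. -135.]
```

View pics/s12.png

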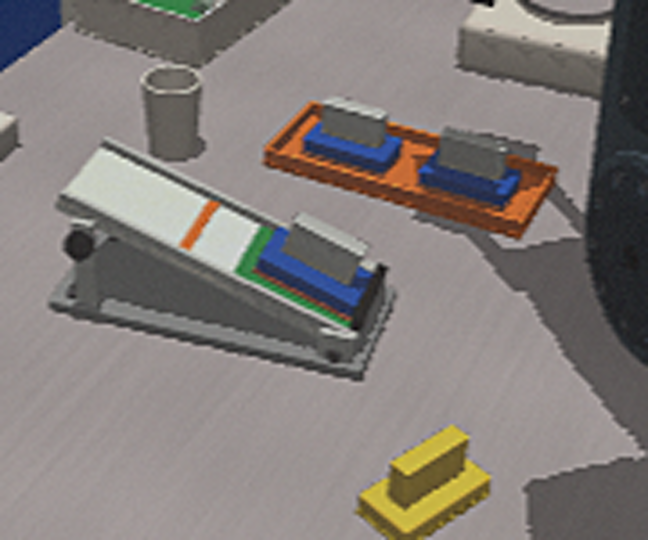

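View pics/w12.png

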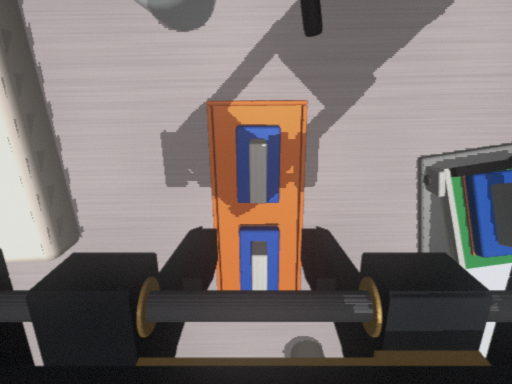

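View pics/t12.png

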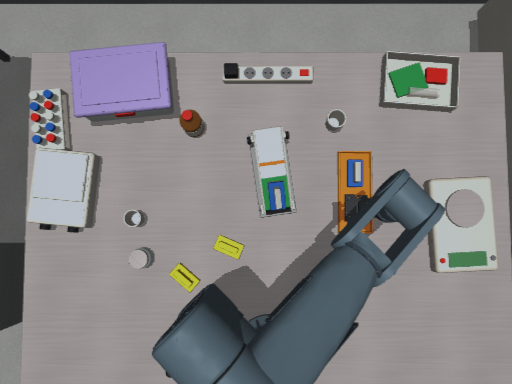

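All views agree: B is at the stop in the green zone (277,195 in the top view), and A and C lie flat in the tray. The bottles, jar and cups are where they started, and the gripper is clear.

```bash
python3 - <<'E'
from bench import env
print(env.sign_off())
E
```

```text
the job is handed in; nothing more can be done
None
```

All three sleds were tested one at a time, each sorted before the next test, and the job was handed in at about 34 s of the 72 s allowed.

| Sled | Start position | Result on the bed | Where it is now |
|---|---|---|---|
| First (my "B") | nearest the bed | slid down on its own | at rest against the stop in the green zone, not touched again |
| Second (my "A") | farthest left | stayed put for over 1 s after release | flat in the far half of the tray |
| Third (my "C") | nearest the robot | stayed put for over 1 s after release | flat in the near half of the tray |

A, B and C are my own names for the sleds by position. The images don't tell which is sled a, b or c in your list.

- **Final checks:** the last side, wrist and top pictures agreed on where all three sleds ended up. The bottles, jar and cups looked unmoved, and the gripper was open and about 16 cm above the tray. No check failed.
- **Forces:** the largest contact force reading was about 15 N, when setting sleds down, well under the limits.
- **Pose readings:** the measured tool position wandered by 1 to 4 mm during moves. I corrected each grasp and centring from the wrist pictures, and found each touchdown by the contact force.

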